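# Fetch the round pot from behind the bottles in the lane rack

### The arm

A 6-joint arm with a two-finger parallel gripper is mounted at the origin on the work surface. World frame = base frame: x ahead of the robot, y to its left, z up, the work surface at z = 0. Lengths are in mm, angles in rad, forces in N, time in s.
With the tool pointing down it reaches from about 325 to 925 mm from the base axis. Payload 3.1 kg.
Tool frame: the origin (TCP) lies between the finger pads; the fingertips stand 22 mm ahead of it and the grasp point (between the pads) lies 3 mm ahead of it; z points along the fingers, y is the line along which they close (so a half turn about z gives the same grasp; the last joint's range is limited). The gripper opens to 85 mm and grips with 20 to 120 N. Pads are 22 mm wide; open, the fingers measure 114 mm over their backs; the gripper's body (76 mm by 85 mm) begins 54 mm behind the grasp point. The pads swing forward as they close: fully open they stand 13 mm farther back than shut.
Start: joints at [1, 0.217, 1.613, -0, 1.311, -0.112], TCP at [276.78, 560.386, 253.3] pointing down, gripper open.
Joint ranges: [-2.75, 2.75], [-0.78, 2.1], [0.31, 2.55], [-1.13, 4.27], [0.13, 2.63], [-2.58, 2.58]. Speed limits (rad/s): [2.79, 2.79, 3.14, 3.14, 3.14, 3.14].

### API

Orientations are given as a unit quaternion [w, x, y, z].
In Python, from workcell import * gives the robot as it stands.
- The arm moves only by the shell command python3 -m handwheel 'ROWS' [FORCE]. ROWS is JSON, a list of rows, each an object with "delta_pos": the shift along the tool's x, y, z in cm, a list of three; "rotation": the turn, a rotation vector about the tool's x, y, z in rad, a list of three; "claw": the opening, from 0 (shut) to 1 (fully open). A call has 1 to 20 rows; each row shifts and turns the commanded pose from where the row before left it, along the tool's axes as they then stand; what a row does not reach is not made up. A row lasts 1/8 s, in which the tool goes at most 62.5 mm and 10.7 degrees, less where a joint would pass 70% of its speed; a pose out of reach is approached as far as the arm can. A call with a gripper value outside its range is refused whole. The fingers move at their own pace and stop on an object; FORCE is the grip in N (left out, the last holds). Time passes only in rows, so rows that do not move let the fingers close. It gives the time, the measured TCP pose, the force, the opening and the grip force at its end, in the units of the state.
- sense(): the state, without advancing time (a new reading comes with each control period).
- grab_frame(name): name is "side" or "top" or "wrist"; returns (picture, depth): 480x640x3 uint8, red, green, blue; 480x640 float32, mm along the optical axis (not along the pixel's ray), 0 where there is no reading.
- camera_info(name): a dict with "K" (3x3 intrinsics, pixels), "R" (3x3) and "t" (3): a world point X has camera coordinates R X + t. Camera axes: x right, y down, z forward; pixel columns grow to the right and rows downward; lengths in mm; the calibration is good to about 2 mm. A picture is of the moment at which its call begins: read the wrist's pose just before it. camera_info takes no time and is no camera call; for the wrist camera it gives the pose at the moment of the call.
- hand_in(): hands the job in; it is judged then, once.
Trained networks look in the newest picture that a camera, given by its name, has taken for a name from the list of things; names that differ only in an ending like _2 or _b are one class to them, and where a whole thing is asked for, a point or a joint stands for the part that bears it (a point fixed in the world has none). Each returns a list of dicts, best first, with "score" (0 to 1); they miss things now and then, are a little off and sometimes report something else, mostly with a low value. They report only what shows in the picture. A call takes as long as a camera call.
- spot_in(camera, label): "bbox" ([centre column, centre row, width, height] in pixels, round what is visible of it).
- outline_of(camera, label): "pixels" (480x640 bool, what is visible of it) and "bbox" ([centre column, centre row, width, height] in pixels, round what is visible of it).
The state is a dict: "t": time; "joint_pos": joint angles; "dq": joint speeds; "effort": joint torques, N m; "tool_pos": TCP position; "orientation": TCP orientation; "contact_force": force on the tool from outside, world axes, zero at the start; "torque": the same for the moment, N m; "finger_gap": opening from 0.0 (shut) to 1.0 (fully open); "finger_force": force on a finger pad.
Only numpy, scipy, OpenCV 4.12 (cv2) and the standard library are available. Lean on these libraries where they do the work, as an engineer would, in place of code of your own. Each camera call takes 0.05 s, during which the arm holds its last target. There are 200 camera calls.

### The job

Lift the two bottles out of the aluminium rack and stand them in the steel tray, then take the round pot from the back of the rack and set it in the middle of the dark disc on the warm plate. Next put the square pot, which stands loose on the bench, on the empty back place of the rack, and finally return both bottles, each to the very place in the rack where it stood at the start. Keep bottles and pots upright, and leave the vial, the dish stack and the blue-footed clamp where they are.

Things in the scene. Friction and masses are not known exactly. Their poses are not given: they have to be found in the camera images.
- rack: Fixed aluminium lane rack, 230 (x) x 78 (y) x 52 mm high; origin: centre of underside, +x to its closed back end, the -x end open. Floor 6, walls 4 mm thick, inside width 70. Three places marked by dark discs on its centre line: x = +50 (back), -10 (middle), -70 mm (front). 38 mm free behind a pot at the back; pots stay below the walls, so grip them along x there; grip bottles across by their caps.
- round_bottle: Loose round white bottle, body 48 mm diameter and 94 mm high, sloping to a neck 26 mm in diameter; blue cap 34 mm in diameter from z = 112 to 138 mm (its top). Origin at the centre of its underside, z up. About 0.16 kg. At the start on the front or the middle place of the rack (either may be it).
- square_bottle: Loose square white bottle, body 46 x 46 mm and 74 mm high, sloping to a neck 26 mm in diameter; round blue cap 34 mm in diameter from z = 90 to 116 mm (its top). Origin at the centre of its underside, z up, x and y square to its sides. About 0.15 kg. At the start on the rack's other front or middle place.
- round_pot: Loose round white pot with grey lid, a plain cylinder 46 mm in diameter and 44 mm high; origin at the centre of its underside. 0.07 kg. At the start on the back place of the rack.
- square_pot: Loose square white pot with grey lid, 42 x 42 mm and 44 mm high; origin at the centre of its underside, x and y square to its sides. 0.07 kg. At the start alone on the bench, left or right of the rack, at any yaw.
- tray: Fixed shallow steel tray, 120 (x) x 175 (y) mm outside, rim 18 mm high, walls and floor 4 mm thick; origin at the centre of its underside (inner floor at z = 4 mm). Both bottles fit side by side along its y, 45 mm either side of the centre.
- warm_plate: Fixed white warm plate, a flat block 120 x 120 x 22 mm, with a dark steel disc 68 mm across flush in the middle of its top; origin at the centre of its underside, the top at z = 22 mm.
- vial: Bystander: small amber vial, 28 mm diameter, 44 mm high, right of the rack. Origin under its centre. Leave it.
- dish_stack: Bystander: stack of small dishes, 60 mm diameter, 36 mm high, left behind the rack. Origin under its centre. Leave it.
- stage_clamp: Bystander: steel clamp on a blue foot, 44 mm diameter, 46 mm high, close beside the rack on its left. Origin under its centre. Leave it.

How it is judged (in metres and radians):
On the way, in this order (a step that is already met when the one before it is completed fails the run):
1. both bottles stand released in the tray while the round pot is still in the rack (x of round_bottle in the frame of tray between -0.05 and 0.05 m and y of round_bottle in the frame of tray between -0.077 and 0.077 m and z of round_bottle in the frame of tray between -0.004 and 0.012 m and angle between each of round_bottle, square_bottle's own z axis and vertical below 0.15 rad and linear speed of each of round_bottle, square_bottle below 0.03 m/s and contact force between each of round_bottle, square_bottle and the fingers below 0.3 N and x of square_bottle in the frame of tray between -0.05 and 0.05 m and y of square_bottle in the frame of tray between -0.077 and 0.077 m and z of square_bottle in the frame of tray between -0.004 and 0.012 m and distance of round_pot from where it was at the start of the episode below 0.03 m), for 0.2 s.
2. the round pot stands released in the middle of the disc on the warm plate (horizontal distance between round_pot and warm_plate below 0.013 m and z of round_pot in the frame of warm_plate between 0.018 and 0.027 m and angle between round_pot's own z axis and vertical below 0.15 rad and linear speed of round_pot below 0.03 m/s and contact force between round_pot and the fingers below 0.3 N), for 0.2 s.
3. the square pot stands released on the back place of the rack (x of square_pot in the frame of rack between 0.037 and 0.063 m and y of square_pot in the frame of rack between -0.016 and 0.016 m and z of square_pot in the frame of rack between 0.002 and 0.011 m and angle between square_pot's own z axis and vertical below 0.15 rad and linear speed of square_pot below 0.03 m/s and contact force between square_pot and the fingers below 0.3 N), for 0.2 s.
At the end, for the whole second after the job is handed in: The round pot stands on the warm plate within 13 mm of its centre; the square pot stands on the rack's floor within 13 mm (along the rack) of the back place; each bottle stands within 14 mm of where it stood at the start; all upright, released and at rest (all of step 2 and all of step 3 and distance of each of round_bottle, square_bottle from where it was at the start of the episode below 0.014 m and angle between each of round_bottle, square_bottle's own z axis and vertical below 0.15 rad and linear speed of each of round_bottle, square_bottle below 0.03 m/s and contact force between each of round_bottle, square_bottle and the fingers below 0.3 N); the robot touches nothing.
It fails at once if a bottle or pot is tipped over (angle between any of round_bottle, square_bottle, round_pot, square_pot's own z axis and vertical above 0.7 rad).
It fails at once if the vial, the dish stack or the clamp is moved by more than 25 mm (distance of any of vial, dish_stack, stage_clamp from where it was at the start of the episode above 0.025 m).
It also fails if it takes over 144 s, if anything falls off the work surface, if the arm or the gripper's body presses on something with over 40 N, if the wrist force passes 120 N, or if a joint passes its speed limit or range.

## Working session

There is one attempt and no reset: what is moved stays moved. The work goes in short steps, Python scripts to look and compute and a shell command to move; the robot and the scene stay as the last step left them, time stands still between calls to the robot, and variables do not carry over. Pictures are saved under pics/ and viewed, at most 14 in all, crops included, and the job is handed in when it is done.

```bash
ls; mkdir -p pics; python3 - <<'E'
from workcell import *
import cv2
s=sense();print(s)
for n in ("top","side"):
    p,d=grab_frame(n);cv2.imwrite(f"pics/{n}0.png",p[:,:,::-1])
    import numpy as np;np.save(f"/tmp/{n}.npy",d)
    print(camera_info(n))
E
```

```text
pics
{'t': 0.0, 'joint_pos': array([ 9.99827856e-01,  2.17771157e-01,  1.61492105e+00, -6.66997132e-06,
        1.31130087e+00, -1.12219389e-01]), 'dq': array([-0.00035496, -0.00049474, -0.0009598 , -0.00044528,  0.00177064,
       -0.00177468]), 'effort': array([-1.18009079e-04, -3.96841121e+01, -3.03854871e+01, -1.14205498e-04,
        9.57899261e-03, -4.60782719e-07]), 'tool_pos': array([276.34665893, 559.74051598, 251.9645008 ]), 'orientation': array([-3.99020758e-04,  2.27367489e-01,  9.73808289e-01, -1.13194165e-03]), 'contact_force': array([ 0.00393982, -0.06086862, -0.13944808]), 'torque': array([-0.00136803,  0.08217137, -0.03536042]), 'finger_force': 0.0, 'finger_gap': 1.001225251506898}
{'K': array([[497.91827362,   0.        , 324.14708143],
       [  0.        , 497.91827362, 244.67832316],
       [  0.        ,   0.        ,   1.        ]]), 'R': array([[-0.00696925, -0.99996677, -0.0042292 ],
       [-0.97638528,  0.00771801, -0.21589864],
       [ 0.2159241 ,  0.00262467, -0.97640662]]), 't': array([ 10.42765997, 561.11059213, 795.18309352])}
{'K': array([[503.72933974,   0.        , 320.17555097],
       [  0.        , 503.72933974, 238.50286027],
       [  0.        ,   0.        ,   1.        ]]), 'R': array([[ 0.89667448, -0.4426869 , -0.00178671],
       [-0.31826183, -0.64183219, -0.69768249],
       [ 0.30770813,  0.62616272, -0.71640488]]), 't': array([-480.22642977,  210.36671549,  788.10708334])}
```

View pics/top0.png

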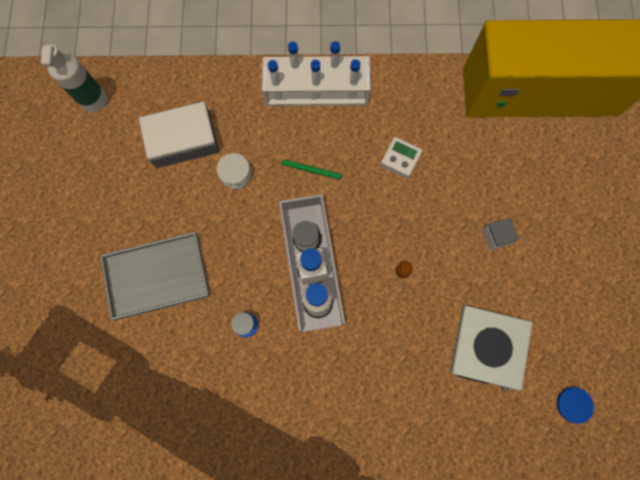

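View pics/side0.png

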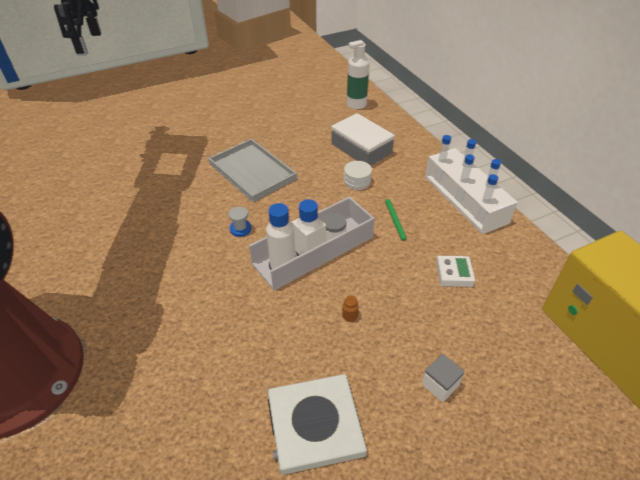

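The top view shows the rack around (311,264) with the round bottle in front (cap 317,295), the square bottle in the middle (311,260) and the round pot at the back (306,235). The tray is at (155,275), the plate disc at (493,347), the square pot at (501,234), the clamp at (243,324) and the vial at (404,269).

```bash
cat > h.py <<'E'
from workcell import *
import cv2, numpy as np
def cloud(n):
    i=camera_info(n);p,d=grab_frame(n);K,R,t=i["K"],i["R"],i["t"]
    v,u=np.mgrid[:480,:640]
    c=np.stack([(u-K[0,2])*d/K[0,0],(v-K[1,2])*d/K[1,1],d],-1)
    W=(c-t)@R; W[d<=0]=np.nan
    return p,W,i
def plane(i,uv,z):
    K,R,t=i["K"],i["R"],i["t"]
    uv=np.atleast_2d(uv).astype(float)
    r=np.c_[(uv[:,0]-K[0,2])/K[0,0],(uv[:,1]-K[1,2])/K[1,1],np.ones(len(uv))]@R
    o=-R.T@t
    return (o+r*((z-o[2])/r[:,2])[:,None])[:,:2]
def rect(xy):
    r=cv2.minAreaRect(xy.astype(np.float32)); return np.round(cv2.boxPoints(r),1).tolist(),np.round(r[0],1),np.round(r[1],1),round(r[2],1)
E
python3 - <<'E'
from h import *
p,W,i=cloud("top")
tops=dict(rack=None,tray=None,warm_plate=22,round_bottle=138,square_bottle=116,round_pot=44+6,square_pot=44,vial=44,dish_stack=36,stage_clamp=46)
for n,z in tops.items():
    o=outline_of("top",n)
    if not o: print(n,"none");continue
    m=o[0]["pixels"]; q=W[m]; q=q[~np.isnan(q[:,0])]
    zt=np.percentile(q[:,2],97)
    k=q[q[:,2]>zt-8] if n not in("rack","tray") else q
    print(n,round(o[0]["score"],2),"ztop",round(zt,1),"med",np.round(np.median(k,0),1),rect(k[:,:2])[1:])
# planes
blue=(p[:,:,2]>110)&(p[:,:,0]<60)
for nm,z,(u,v) in(("rb",138,(317,295)),("sb",116,(311,260))):
    b=blue.copy();b[:v-14]=0;b[v+14:]=0;b[:,:u-16]=0;b[:,u+16:]=0
    yy,xx=np.nonzero(b);pl=plane(i,np.c_[xx,yy],z);print(nm,len(xx),rect(pl)[1:])
g=p.mean(2)
dk=(g<75);dk[:320]=0;dk[375:]=0;dk[:,:468]=0;dk[:,518:]=0
yy,xx=np.nonzero(dk);print("disc",rect(plane(i,np.c_[xx,yy],22))[1:])
print("table z",np.nanmedian(W[380:460,330:440,2]))
E
```

```text
rack 0.59 ztop 55.0 med [548.5  32.1   7.7] (array([545.4,  30.8]), array([250.6,  86.5]), 9.5)
tray 0.81 ztop 19.4 med [518.3 314.6   5.2] (array([517.8, 315.2]), array([121.2, 183.5]), 14.1)
warm_plate 0.66 ztop 25.4 med [ 385.9 -281.3   22.5] (array([ 385.2, -281.6]), array([120.7, 125.7]), 76.0)
round_bottle none
square_bottle 0.57 ztop 124.5 med [526.1  27.1 122.5] (array([526.3,  27.9]), array([33.3, 32.2]), 89.5)
round_pot 0.94 ztop 53.1 med [584.1  39.6  50.7] (array([584.2,  38.8]), array([43.2, 43.8]), 0.3)
square_pot 0.82 ztop 47.0 med [ 585.8 -310.2   44.3] (array([ 586.9, -311.4]), array([42.1, 44.7]), 14.9)
vial 0.66 ztop 46.4 med [ 524.2 -135.7   44.4] (array([ 524.9, -135.8]), array([20.5, 20.8]), 14.2)
dish_stack 0.73 ztop 39.3 med [711.5 172.3  36.7] (array([712.4, 173. ]), array([58.6, 56.4]), 32.3)
stage_clamp 0.75 ztop 49.1 med [429.7 145.8  46.6] (array([429.7, 145.8]), array([36.5, 36.5]), 26.5)
rb 355 (array([467.2,  18.3]), array([29.1, 33.7]), 89.6)
sb 315 (array([526.7,  28.1]), array([30.4, 30.9]), 89.6)
disc (array([ 387.6, -282.9]), array([61.8, 64.4]), 85.9)
table z 0.5368456435148083
```

```bash
python3 - <<'E'
import cv2
a=cv2.imread("pics/top0.png")[185:345,230:430]
cv2.imwrite("pics/crop0.png",cv2.resize(a,None,fx=3.75,fy=3.75,interpolation=cv2.INTER_CUBIC))
E
```

```text
(no output)
```

View pics/crop0.png

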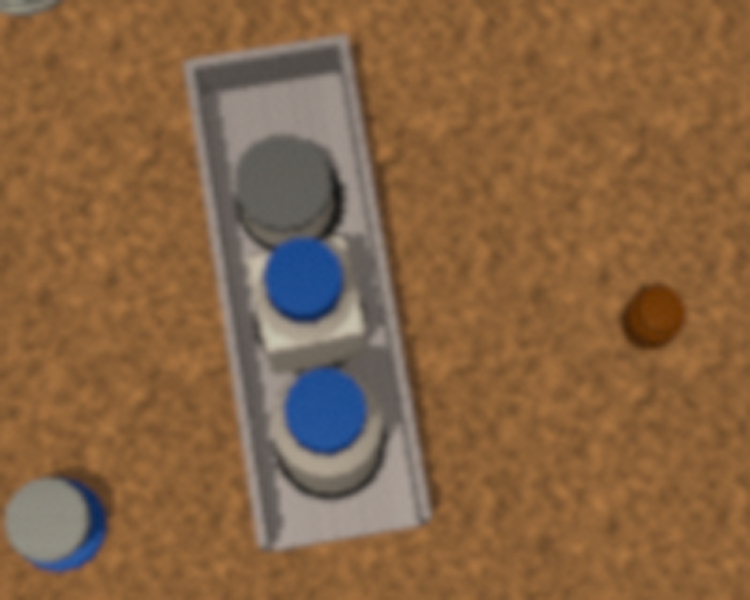

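```bash
cat >> h.py <<'E'
from scipy.spatial.transform import Rotation as Ro
def to(x,y,z,ang=None):
    "prints tool-axis shift (cm) at present attitude and the turn after it; ang = world angle (deg) of closing line"
    s=sense();q=s["orientation"];R=Ro.from_quat([q[1],q[2],q[3],q[0]])
    d=R.inv().apply(np.array([x,y,z])-s["tool_pos"])/10
    a=np.degrees(np.arctan2(*R.as_matrix()[1::-1,1]))
    if ang is None: ang=a
    e=(ang-a+90)%180-90; e=np.radians(a+e)
    T=Ro.from_matrix(np.array([[-np.sin(e)*-1*-1,0,0]]*3)) if 0 else Ro.from_matrix(np.c_[[np.sin(e)*1,-np.cos(e),0],[np.cos(e),np.sin(e),0],[0,0,-1]])
    print("shift cm",np.round(d,2),"turn",np.round((R.inv()*T).as_rotvec(),3),"ang",round(a,1),"gap",round(float(s["finger_gap"]),2),"F",np.round(s["contact_force"],1),"t",round(s["t"],1),"pos",np.round(s["tool_pos"],1))
E
sed -i 's/^    T=.*/    T=Ro.from_matrix(np.c_[[np.sin(e),-np.cos(e),0],[np.cos(e),np.sin(e),0],[0,0,-1]])/' h.py
python3 -c "
from h import *
to(466.5,18.2,252,99.6)"
```

```text
Traceback (most recent call last):
  File "h.py", line 25, in to
    T=Ro.from_matrix(np.c_[[np.sin(e),-np.cos(e),0],[np.cos(e),np.sin(e),0],[0,0,-1]])
  File "scipy/spatial/transform/_rotation.pyx", line 1143, in scipy.spatial.transform._rotation.Rotation.from_matrix
ValueError: Non-positive determinant (left-handed or null coordinate frame) in rotation matrix 0: [[ 0.98599604 -0.16676875  0.        ]
 [ 0.16676875  0.98599604  0.        ]
 [ 0.          0.         -1.        ]].
```

```bash
sed -i 's/\[\[np.sin(e),-np.cos(e),0\]/[[-np.sin(e),np.cos(e),0]/' h.py
python3 -c "
from h import *
to(466.5,18.2,252,99.6)"
```

```text
shift cm [-41.02 -40.21   0.13] turn [ 0.     0.    -0.626] ang 63.7 gap 1.0 F [ 0.1 -0.5 -0.6] t 0.7 pos [276.8 560.4 253.3]
```

```bash
python3 -m handwheel '[{"delta_pos":[-2.9,-2.85,0],"rotation":[0,0,0],"claw":0.65},{"delta_pos":[-2.9,-2.85,0],"rotation":[0,0,0],"claw":0.65},{"delta_pos":[-2.9,-2.85,0],"rotation":[0,0,0],"claw":0.65},{"delta_pos":[-2.9,-2.85,0],"rotation":[0,0,0],"claw":0.65},{"delta_pos":[-2.9,-2.85,0],"rotation":[0,0,0],"claw":0.65},{"delta_pos":[-2.9,-2.85,0],"rotation":[0,0,0],"claw":0.65},{"delta_pos":[-2.9,-2.85,0],"rotation":[0,0,0],"claw":0.65},{"delta_pos":[-2.9,-2.85,0],"rotation":[0,0,0],"claw":0.65},{"delta_pos":[-2.9,-2.85,0],"rotation":[0,0,0],"claw":0.65},{"delta_pos":[-2.9,-2.85,0],"rotation":[0,0,0],"claw":0.65},{"delta_pos":[-2.9,-2.85,0],"rotation":[0,0,0],"claw":0.65},{"delta_pos":[-2.9,-2.85,0],"rotation":[0,0,0],"claw":0.65},{"delta_pos":[0,0,0],"rotation":[0,0,-0.125],"claw":0.65},{"delta_pos":[0,0,0],"rotation":[0,0,-0.125],"claw":0.65},{"delta_pos":[0,0,0],"rotation":[0,0,-0.125],"claw":0.65},{"delta_pos":[0,0,0],"rotation":[0,0,-0.125],"claw":0.65},{"delta_pos":[0,0,0],"rotation":[0,0,-0.125],"claw":0.65},{"delta_pos":[0,0,0],"rotation":[0,0,0],"claw":0.65}]' 50
python3 - <<'E'
from h import *
to(466.5,18.2,252,99.6)
p,W,i=cloud("wrist");cv2.imwrite("pics/w1.png",p[:,:,::-1])
for n in("round_bottle","square_bottle"):
    for o in outline_of("wrist",n)[:1]: 
        q=W[o["pixels"]];zt=np.nanpercentile(q[:,2],95);k=q[q[:,2]>zt-8];print(n,o["score"],zt,rect(k[:,:2])[1:],np.median(k,0))
E
```

```text
t: 2.9
tool_pos: [437.3, 99.6, 253.5]
orientation: [0.0, -0.082, 0.997, -0.0]
contact_force: [-0.1, 0.1, -0.3]
finger_gap: 0.65
finger_force: 0.0
shift cm [-1.54 -8.51  0.15] turn [-0.     0.    -0.003] ang 99.4 gap 0.65 F [-0.1  0.1 -0.3] t 2.9 pos [437.3  99.6 253.5]
round_bottle 0.73 144.8639540983573 (array([466.3,  19.3]), array([33.2, 33.7]), 87.1) [464.65752938  19.7306328  144.11456732]
square_bottle 0.86 122.58303835592686 (array([482.1,  38.4]), array([ 20.5, 119.5]), 65.0) [518.00030512  21.1482227  121.98098991]
```

View pics/w1.png

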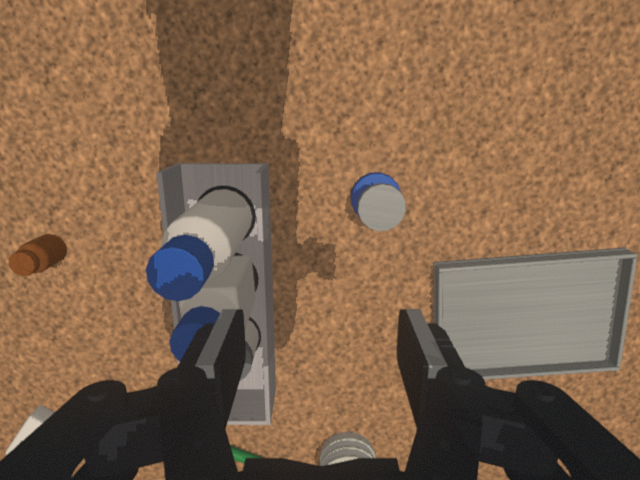

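The wrist view shows the round cap at (180,268) and the square cap at (200,335), tray right and clamp at (380,200). The wrist fix agrees with the top view to about 1 mm; the first leg ended 85 mm short because rows were speed-limited.

```bash
python3 -m handwheel '[{"delta_pos":[-0.4,-2.1,0],"rotation":[0,0,0],"claw":0.65},{"delta_pos":[-0.4,-2.1,0],"rotation":[0,0,0],"claw":0.65},{"delta_pos":[-0.4,-2.1,0],"rotation":[0,0,0],"claw":0.65},{"delta_pos":[-0.35,-2.1,0],"rotation":[0,0,0],"claw":0.65},{"delta_pos":[0,0,0],"rotation":[0,0,0],"claw":0.65},{"delta_pos":[0,0,2],"rotation":[0,0,0],"claw":0.65},{"delta_pos":[0,0,3],"rotation":[0,0,0],"claw":0.65},{"delta_pos":[0,0,2.5],"rotation":[0,0,0],"claw":0.65},{"delta_pos":[0,0,0],"rotation":[0,0,0],"claw":0.65}]'
python3 - <<'E'
from h import *
to(466.4,18.8,136)
p,W,i=cloud("wrist");cv2.imwrite("pics/w2.png",p[:,:,::-1])
for n in("round_bottle",):
    for o in outline_of("wrist",n)[:1]: 
        q=W[o["pixels"]];zt=np.nanpercentile(q[:,2],95);k=q[q[:,2]>zt-8];print(n,o["score"],zt,rect(k[:,:2])[1:],np.median(k,0))
E
```

```text
t: 4.18
tool_pos: [464.2, 20.3, 176.1]
orientation: [-0.003, -0.083, 0.997, 0.001]
contact_force: [0.0, 0.6, 0.5]
finger_gap: 0.65
finger_force: 0.0
shift cm [-0.21 -0.19  4.  ] turn [ 0.002 -0.005  0.   ] ang 99.5 gap 0.65 F [0.  0.6 0.5] t 4.2 pos [464.2  20.3 176.1]
round_bottle 0.88 144.9083648692798 (array([466.4,  18.9]), array([33.8, 33. ]), 5.2) [464.62619845  18.57449543 144.17768991]
```

View pics/w2.png

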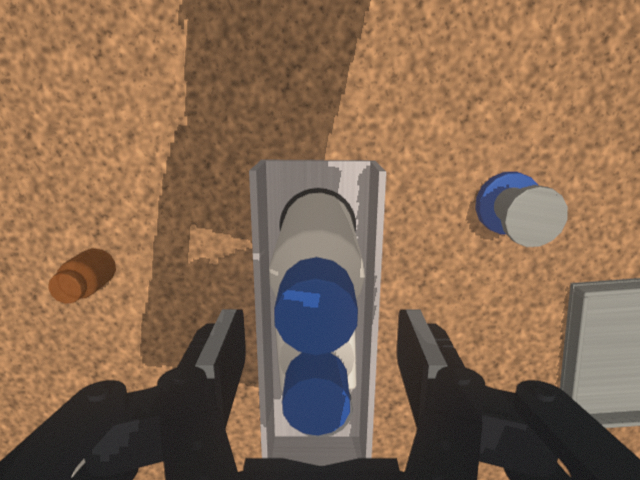

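The round cap at (315,305) is centred between the open fingers; the position (466.4, 18.9) is confirmed. I descend, grip and lift.

```bash
python3 -m handwheel '[{"delta_pos":[-0.2,-0.15,1],"rotation":[0,0,0],"claw":0.65},{"delta_pos":[0,0,1.5],"rotation":[0,0,0],"claw":0.65},{"delta_pos":[0,0,1.5],"rotation":[0,0,0],"claw":0.65},{"delta_pos":[0,0,0],"rotation":[0,0,0],"claw":0.65},{"delta_pos":[0,0,0],"rotation":[0,0,0],"claw":0.65}]' 50; python3 -c "
from h import *
to(466.4,18.9,136)"
```

```text
t: 4.9
tool_pos: [468.7, 18.2, 138.1]
orientation: [-0.0, -0.083, 0.997, 0.0]
contact_force: [-0.2, -0.5, 1.2]
finger_gap: 0.65
finger_force: 0.0
shift cm [0.21 0.11 0.21] turn [ 0. -0.  0.] ang 99.5 gap 0.65 F [-0.2 -0.5  1.2] t 4.9 pos [468.7  18.2 138.1]
```

```bash
python3 -m handwheel '[{"delta_pos":[0.2,0.05,0.2],"rotation":[0,0,0],"claw":0.65},{"delta_pos":[0,0,0],"rotation":[0,0,0],"claw":0.65},{"delta_pos":[0,0,0],"rotation":[0,0,0],"claw":0.2},{"delta_pos":[0,0,0],"rotation":[0,0,0],"claw":0.2},{"delta_pos":[0,0,0],"rotation":[0,0,0],"claw":0.2},{"delta_pos":[0,0,0],"rotation":[0,0,0],"claw":0.2},{"delta_pos":[0,0,0],"rotation":[0,0,0],"claw":0.2}]' 50; python3 -c "
from h import *
to(506,359,240)"
```

```text
t: 5.78
tool_pos: [467.2, 18.4, 136.8]
orientation: [0.001, -0.083, 0.997, -0.0]
contact_force: [-0.2, 1.0, 2.9]
finger_gap: 0.381
finger_force: 49.7
shift cm [ -9.47  32.95 -10.32] turn [-0.     0.001  0.   ] ang 99.5 gap 0.38 F [-0.2  1.   2.9] t 5.8 pos [467.2  18.4 136.8]
```

```bash
python3 -m handwheel '[{"delta_pos":[0,0,-1],"rotation":[0,0,0],"claw":0.2},{"delta_pos":[0,0,-2.5],"rotation":[0,0,0],"claw":0.2},{"delta_pos":[0,0,-2.5],"rotation":[0,0,0],"claw":0.2},{"delta_pos":[0,0,-2],"rotation":[0,0,0],"claw":0.2},{"delta_pos":[-0.4,1.3,0],"rotation":[0,0,0],"claw":0.2},{"delta_pos":[-0.7,2.5,0],"rotation":[0,0,0],"claw":0.2},{"delta_pos":[-0.7,2.5,0],"rotation":[0,0,0],"claw":0.2},{"delta_pos":[-0.7,2.5,0],"rotation":[0,0,0],"claw":0.2},{"delta_pos":[-0.7,2.5,0],"rotation":[0,0,0],"claw":0.2},{"delta_pos":[-0.7,2.5,0],"rotation":[0,0,0],"claw":0.2},{"delta_pos":[-0.7,2.5,0],"rotation":[0,0,0],"claw":0.2},{"delta_pos":[-0.7,2.5,0],"rotation":[0,0,0],"claw":0.2},{"delta_pos":[-0.7,2.5,0],"rotation":[0,0,0],"claw":0.2},{"delta_pos":[-0.7,2.5,0],"rotation":[0,0,0],"claw":0.2},{"delta_pos":[-0.7,2.5,0],"rotation":[0,0,0],"claw":0.2},{"delta_pos":[-0.7,2.5,0],"rotation":[0,0,0],"claw":0.2},{"delta_pos":[-0.7,2.5,0],"rotation":[0,0,0],"claw":0.2},{"delta_pos":[-0.6,2,0],"rotation":[0,0,0],"claw":0.2},{"delta_pos":[-0.4,1.2,0],"rotation":[0,0,0],"claw":0.2},{"delta_pos":[0,0,0],"rotation":[0,0,0],"claw":0.2}]'; python3 - <<'E'
from h import *
to(506,359,135)
p,W,i=cloud("top")
o=outline_of("top","tray")[0];print(o["score"]);q=W[o["pixels"]];q=q[(q[:,2]<8)];q=q[~np.isnan(q[:,0])];print(rect(q[:,:2]))
cv2.imwrite("pics/t3.png",cv2.resize(p[180:360,50:250],None,fx=3,fy=3)[:,:,::-1])
E
```

```text
t: 8.28
tool_pos: [506.0, 375.4, 215.7]
orientation: [-0.0, -0.084, 0.997, -0.0]
contact_force: [-0.1, 0.2, -1.7]
finger_gap: 0.385
finger_force: 49.9
shift cm [ 0.26 -1.61  8.07] turn [-0.001 -0.001 -0.   ] ang 99.6 gap 0.39 F [-0.1  0.2 -1.7] t 8.3 pos [506.  375.4 215.7]
0.63
([[439.20001220703125, 381.70001220703125], [480.8999938964844, 210.89999389648438], [603.7999877929688, 240.89999389648438], [562.0999755859375, 411.70001220703125]], array([521.5, 311.3]), array([126.5, 175.8]), 13.7)
```

View pics/t3.png

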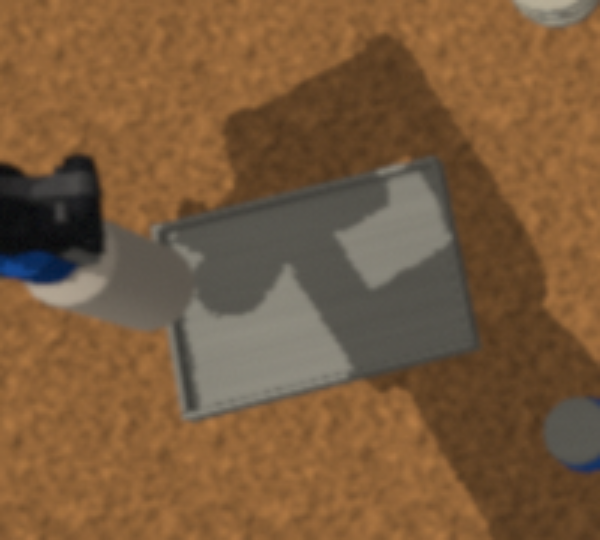

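The bottle hangs upright at the left of the tray (tray corners in the crop at (155,230), (437,158), (477,345), (187,417)). I shift 16 mm right and set it down.

```bash
python3 -m handwheel '[{"delta_pos":[0.15,-0.8,0],"rotation":[0,0,0],"claw":0.2},{"delta_pos":[0.1,-0.8,0],"rotation":[0,0,0],"claw":0.2},{"delta_pos":[0,0,2],"rotation":[0,0,0],"claw":0.2},{"delta_pos":[0,0,2],"rotation":[0,0,0],"claw":0.2},{"delta_pos":[0,0,2],"rotation":[0,0,0],"claw":0.2},{"delta_pos":[0,0,1.3],"rotation":[0,0,0],"claw":0.2},{"delta_pos":[0,0,0],"rotation":[0,0,0],"claw":0.2},{"delta_pos":[0,0,0],"rotation":[0,0,0],"claw":0.2}]'; python3 -c "
from h import *
to(507,359,135)"
```

```text
t: 9.38
tool_pos: [506.9, 359.0, 143.8]
orientation: [0.001, -0.083, 0.997, 0.0]
contact_force: [-0.4, 0.1, -0.4]
finger_gap: 0.383
finger_force: 50.0
shift cm [-0.01 -0.01  0.88] turn [ 0.     0.001 -0.   ] ang 99.5 gap 0.38 F [-0.4  0.1 -0.4] t 9.4 pos [506.9 359.  143.8]
```

```bash
python3 -m handwheel '[{"delta_pos":[0,0,0.5],"rotation":[0,0,0],"claw":0.2},{"delta_pos":[0,0,0.35],"rotation":[0,0,0],"claw":0.2},{"delta_pos":[0,0,0],"rotation":[0,0,0],"claw":0.2},{"delta_pos":[0,0,0],"rotation":[0,0,0],"claw":0.2},{"delta_pos":[0,0,0],"rotation":[0,0,0],"claw":0.2}]'; python3 -c "
from h import *
to(507,359,135)"
```

```text
t: 10.0
tool_pos: [506.5, 358.7, 134.9]
orientation: [0.0, -0.083, 0.997, 0.0]
contact_force: [0.2, 0.7, -1.7]
finger_gap: 0.38
finger_force: 50.2
shift cm [-0.06  0.03 -0.01] turn [ 0.  0. -0.] ang 99.5 gap 0.38 F [ 0.2  0.7 -1.7] t 10.0 pos [506.5 358.7 134.9]
```

```bash
python3 -m handwheel '[{"delta_pos":[0,0,0.1],"rotation":[0,0,0],"claw":0.2},{"delta_pos":[0,0,0],"rotation":[0,0,0],"claw":0.2},{"delta_pos":[0,0,0],"rotation":[0,0,0],"claw":0.2},{"delta_pos":[0,0,0],"rotation":[0,0,0],"claw":0.65},{"delta_pos":[0,0,0],"rotation":[0,0,0],"claw":0.65},{"delta_pos":[0,0,0],"rotation":[0,0,0],"claw":0.65},{"delta_pos":[0,0,0],"rotation":[0,0,0],"claw":0.65},{"delta_pos":[0,0,-1],"rotation":[0,0,0],"claw":0.65},{"delta_pos":[0,0,-2],"rotation":[0,0,0],"claw":0.65},{"delta_pos":[0,0,-2],"rotation":[0,0,0],"claw":0.65},{"delta_pos":[0,0,0],"rotation":[0,0,0],"claw":0.65},{"delta_pos":[0,0,0],"rotation":[0,0,0],"claw":0.65}]'; python3 - <<'E'
from h import *
to(526.3,27.7,185,99.6)
p,W,i=cloud("wrist")
for n in("round_bottle",):
    for o in outline_of("wrist",n)[:1]: 
        q=W[o["pixels"]];zt=np.nanpercentile(q[:,2],95);k=q[q[:,2]>zt-8];print(n,o["score"],zt,rect(k[:,:2])[1:],np.median(k,0))
E
```

```text
t: 11.5
tool_pos: [506.4, 358.7, 184.2]
orientation: [0.0, -0.083, 0.997, 0.0]
contact_force: [-0.6, 0.2, 0.2]
finger_gap: 0.651
finger_force: 0.0
shift cm [  3.52 -32.97  -0.09] turn [ 0.     0.001 -0.001] ang 99.5 gap 0.65 F [-0.6  0.2  0.2] t 11.5 pos [506.4 358.7 184.2]
round_bottle 0.81 142.9480992641417 (array([506.3, 359.3]), array([33.6, 33.1]), 32.9) [504.96403512 359.06380022 142.21380822]
```

```bash
python3 -m handwheel '[{"delta_pos":[0,-1.5,0],"rotation":[0,0,0],"claw":0.65},{"delta_pos":[0.25,-2.5,0],"rotation":[0,0,0],"claw":0.65},{"delta_pos":[0.25,-2.5,0],"rotation":[0,0,0],"claw":0.65},{"delta_pos":[0.25,-2.5,0],"rotation":[0,0,0],"claw":0.65},{"delta_pos":[0.25,-2.5,0],"rotation":[0,0,0],"claw":0.65},{"delta_pos":[0.25,-2.5,0],"rotation":[0,0,0],"claw":0.65},{"delta_pos":[0.25,-2.5,0],"rotation":[0,0,0],"claw":0.65},{"delta_pos":[0.25,-2.5,0],"rotation":[0,0,0],"claw":0.65},{"delta_pos":[0.25,-2.5,0],"rotation":[0,0,0],"claw":0.65},{"delta_pos":[0.25,-2.5,0],"rotation":[0,0,0],"claw":0.65},{"delta_pos":[0.25,-2.5,0],"rotation":[0,0,0],"claw":0.65},{"delta_pos":[0.25,-2.5,0],"rotation":[0,0,0],"claw":0.65},{"delta_pos":[0.25,-2.5,0],"rotation":[0,0,0],"claw":0.65},{"delta_pos":[0.25,-1.5,0],"rotation":[0,0,0],"claw":0.65},{"delta_pos":[0.25,0,1],"rotation":[0,0,0],"claw":0.65},{"delta_pos":[0,0,1.5],"rotation":[0,0,0],"claw":0.65},{"delta_pos":[0,0,0],"rotation":[0,0,0],"claw":0.65},{"delta_pos":[0,0,0],"rotation":[0,0,0],"claw":0.65},{"delta_pos":[0,0,0],"rotation":[0,0,0],"claw":0.65}]'; python3 - <<'E'
from h import *
p,W,i=cloud("wrist")
to(526.3,27.7,114,99.6)
for n in("square_bottle","round_pot"):
    for o in outline_of("wrist",n)[:1]: 
        q=W[o["pixels"]];zt=np.nanpercentile(q[:,2],95);k=q[q[:,2]>zt-8];print(n,o["score"],zt,rect(k[:,:2])[1:],np.median(k,0))
E
```

```text
t: 13.98
tool_pos: [526.9, 27.8, 159.2]
orientation: [0.0, -0.083, 0.997, -0.0]
contact_force: [-0.2, -0.4, 1.0]
finger_gap: 0.648
finger_force: 0.0
shift cm [0.07 0.01 4.53] turn [-0.     0.001 -0.001] ang 99.6 gap 0.65 F [0.2 0.3 0.3] t 14.0 pos [527.   27.7 159.3]
square_bottle 0.64 122.91600590719415 (array([525.8,  28.3]), array([33.9, 33. ]), 9.7) [523.97354231  28.17729392 122.18894175]
round_pot 0.91 51.08320424115461 (array([573.9,  35.4]), array([68.7, 45.8]), 22.4) [591.06429728  42.27531383  50.12312864]
```

```bash
python3 -m handwheel '[{"delta_pos":[0.1,0.05,1],"rotation":[0,0,0],"claw":0.65},{"delta_pos":[0,0,1.5],"rotation":[0,0,0],"claw":0.65},{"delta_pos":[0,0,1.5],"rotation":[0,0,0],"claw":0.65},{"delta_pos":[0,0,0.5],"rotation":[0,0,0],"claw":0.65},{"delta_pos":[0,0,0],"rotation":[0,0,0],"claw":0.65},{"delta_pos":[0,0,0],"rotation":[0,0,0],"claw":0.65},{"delta_pos":[0,0,0],"rotation":[0,0,0],"claw":0.2},{"delta_pos":[0,0,0],"rotation":[0,0,0],"claw":0.2},{"delta_pos":[0,0,0],"rotation":[0,0,0],"claw":0.2},{"delta_pos":[0,0,0],"rotation":[0,0,0],"claw":0.2},{"delta_pos":[0,0,0],"rotation":[0,0,0],"claw":0.2}]' 50; python3 -c "
from h import *
to(528,271,112)"
```

```text
t: 15.5
tool_pos: [526.2, 27.8, 114.6]
orientation: [0.001, -0.083, 0.997, -0.0]
contact_force: [-1.0, 1.9, 5.4]
finger_gap: 0.384
finger_force: 50.0
shift cm [-4.2  23.95  0.27] turn [-0.     0.002  0.   ] ang 99.5 gap 0.38 F [-1.   1.9  5.4] t 15.5 pos [526.2  27.8 114.6]
```

```bash
python3 -m handwheel '[{"delta_pos":[0,0,-1],"rotation":[0,0,0],"claw":0.2},{"delta_pos":[0,0,-2.5],"rotation":[0,0,0],"claw":0.2},{"delta_pos":[0,0,-2.5],"rotation":[0,0,0],"claw":0.2},{"delta_pos":[0,0,-2],"rotation":[0,0,0],"claw":0.2},{"delta_pos":[-0.2,1.2,0],"rotation":[0,0,0],"claw":0.2},{"delta_pos":[-0.4,2.4,0],"rotation":[0,0,0],"claw":0.2},{"delta_pos":[-0.4,2.4,0],"rotation":[0,0,0],"claw":0.2},{"delta_pos":[-0.4,2.4,0],"rotation":[0,0,0],"claw":0.2},{"delta_pos":[-0.4,2.4,0],"rotation":[0,0,0],"claw":0.2},{"delta_pos":[-0.4,2.4,0],"rotation":[0,0,0],"claw":0.2},{"delta_pos":[-0.4,2.4,0],"rotation":[0,0,0],"claw":0.2},{"delta_pos":[-0.4,2.4,0],"rotation":[0,0,0],"claw":0.2},{"delta_pos":[-0.4,2.4,0],"rotation":[0,0,0],"claw":0.2},{"delta_pos":[-0.4,2.4,0],"rotation":[0,0,0],"claw":0.2},{"delta_pos":[-0.4,1.2,0],"rotation":[0,0,0],"claw":0.2},{"delta_pos":[0,0,1],"rotation":[0,0,0],"claw":0.2},{"delta_pos":[0,0,2.5],"rotation":[0,0,0],"claw":0.2},{"delta_pos":[0,0,2.5],"rotation":[0,0,0],"claw":0.2},{"delta_pos":[0,0,0],"rotation":[0,0,0],"claw":0.2},{"delta_pos":[0,0,0],"rotation":[0,0,0],"claw":0.2}]'; python3 -c "
from h import *
to(528,271,112)"
```

```text
t: 18.0
tool_pos: [527.4, 270.9, 134.0]
orientation: [0.0, -0.083, 0.997, -0.0]
contact_force: [-0.2, -0.4, -1.6]
finger_gap: 0.383
finger_force: 49.9
shift cm [-0.06  0.    2.2 ] turn [-0.  0.  0.] ang 99.5 gap 0.38 F [-0.2 -0.4 -1.6] t 18.0 pos [527.4 270.9 134. ]
```

```bash
python3 -m handwheel '[{"delta_pos":[0,0,1],"rotation":[0,0,0],"claw":0.2},{"delta_pos":[0,0,0.8],"rotation":[0,0,0],"claw":0.2},{"delta_pos":[0,0,0.35],"rotation":[0,0,0],"claw":0.2},{"delta_pos":[0,0,0],"rotation":[0,0,0],"claw":0.2},{"delta_pos":[0,0,0],"rotation":[0,0,0],"claw":0.2},{"delta_pos":[0,0,0],"rotation":[0,0,0],"claw":0.2}]'; python3 -c "
from h import *
to(528,271,112)"
```

```text
t: 18.75
tool_pos: [527.5, 271.5, 112.7]
orientation: [0.0, -0.083, 0.997, 0.0]
contact_force: [-0.4, 0.0, 2.1]
finger_gap: 0.38
finger_force: 49.9
shift cm [-0.04 -0.06  0.07] turn [ 0.     0.001 -0.   ] ang 99.5 gap 0.38 F [-0.4  0.   2.1] t 18.8 pos [527.5 271.5 112.7]
```

```bash
python3 -m handwheel '[{"delta_pos":[0,0,0],"rotation":[0,0,0],"claw":0.65},{"delta_pos":[0,0,0],"rotation":[0,0,0],"claw":0.65},{"delta_pos":[0,0,0],"rotation":[0,0,0],"claw":0.65},{"delta_pos":[0,0,0],"rotation":[0,0,0],"claw":0.65},{"delta_pos":[0,0,-1],"rotation":[0,0,0],"claw":0.65},{"delta_pos":[0,0,-2.5],"rotation":[0,0,0],"claw":0.65},{"delta_pos":[0,0,-2.5],"rotation":[0,0,0],"claw":0.65},{"delta_pos":[0,0,-2],"rotation":[0,0,0],"claw":0.65},{"delta_pos":[0,-2,0],"rotation":[0,0,0],"claw":0.65},{"delta_pos":[0,-2.5,0],"rotation":[0,0,0],"claw":0.65},{"delta_pos":[0,-2.5,0],"rotation":[0,0,0],"claw":0.65},{"delta_pos":[0,-2.5,0],"rotation":[0,0,0],"claw":0.65},{"delta_pos":[0,-2.5,0],"rotation":[0,0,0],"claw":0.8},{"delta_pos":[0,-2.5,0],"rotation":[0,0,0],"claw":0.8},{"delta_pos":[0,-2.5,0],"rotation":[0,0,0],"claw":0.8},{"delta_pos":[0,-2.5,0],"rotation":[0,0,0],"claw":0.8},{"delta_pos":[0,-2.5,0],"rotation":[0,0,0],"claw":0.8},{"delta_pos":[0,0,0],"rotation":[0,0,0],"claw":0.8},{"delta_pos":[0,0,0],"rotation":[0,0,0],"claw":0.8}]'; python3 - <<'E'
from h import *
to(584.3,39.2,140,9.6)
p,W,i=cloud("top")
for n in("square_bottle","round_bottle","round_pot"):
    for o in outline_of("top",n)[:1]: 
        q=W[o["pixels"]];zt=np.nanpercentile(q[:,2],95);k=q[q[:,2]>zt-8];print(n,o["score"],zt,rect(k[:,:2])[1:],np.median(k,0))
cv2.imwrite("pics/t4.png",p[:,:,::-1])
E
```

```text
t: 21.12
tool_pos: [562.8, 54.1, 191.4]
orientation: [-0.001, -0.083, 0.997, 0.0]
contact_force: [-0.5, 0.1, 0.0]
finger_gap: 0.799
finger_force: 0.0
shift cm [-1.89 -1.83  5.14] turn [-1.000e-03 -2.000e-03  1.569e+00] ang 99.5 gap 0.8 F [-0.5  0.1  0. ] t 21.1 pos [562.8  54.1 191.4]
square_bottle 0.56 122.68943735686352 (array([527.6, 271.4]), array([32.4, 31. ]), 2.4) [527.37546036 271.26445012 120.74242954]
round_bottle 0.9 143.86676011965926 (array([507.4, 358.3]), array([33. , 32.2]), 87.0) [507.47338783 357.01465715 142.6033976 ]
round_pot 0.59 122.91386272286823 (array([492.1, 196.3]), array([199.7,  32.5]), 64.4) [526.92420985 270.71754283 120.77600799]
```

View pics/t4.png

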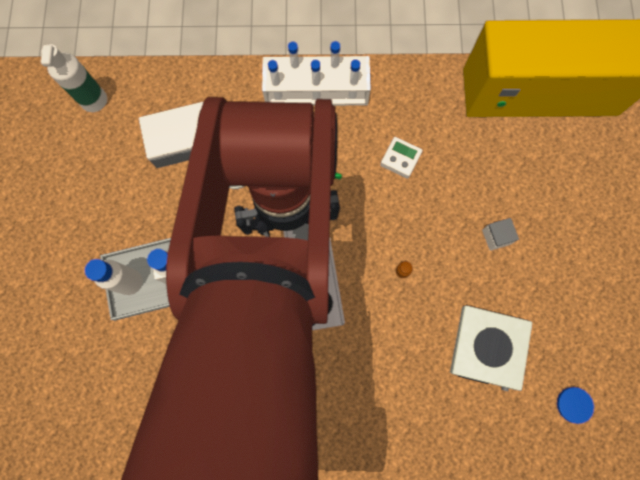

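Both bottles stand in the tray (caps at (99,270) and (160,262)); the rest is unmoved. Now I go over the round pot and turn 90°.

```bash
python3 -m handwheel '[{"delta_pos":[-0.95,-0.95,0],"rotation":[0,0,0],"claw":0.8},{"delta_pos":[-0.95,-0.9,0],"rotation":[0,0,0.121],"claw":0.8},{"delta_pos":[0,0,0],"rotation":[0,0,0.145],"claw":0.8},{"delta_pos":[0,0,0],"rotation":[0,0,0.145],"claw":0.8},{"delta_pos":[0,0,0],"rotation":[0,0,0.145],"claw":0.8},{"delta_pos":[0,0,0],"rotation":[0,0,0.145],"claw":0.8},{"delta_pos":[0,0,0],"rotation":[0,0,0.145],"claw":0.8},{"delta_pos":[0,0,0],"rotation":[0,0,0.145],"claw":0.8},{"delta_pos":[0,0,0],"rotation":[0,0,0.145],"claw":0.8},{"delta_pos":[0,0,0],"rotation":[0,0,0.145],"claw":0.8},{"delta_pos":[0,0,0],"rotation":[0,0,0.145],"claw":0.8},{"delta_pos":[0,0,0],"rotation":[0,0,0.145],"claw":0.8},{"delta_pos":[0,0,1],"rotation":[0,0,0],"claw":0.8},{"delta_pos":[0,0,2],"rotation":[0,0,0],"claw":0.8},{"delta_pos":[0,0,2],"rotation":[0,0,0],"claw":0.8},{"delta_pos":[0,0,0],"rotation":[0,0,0],"claw":0.8},{"delta_pos":[0,0,0],"rotation":[0,0,0],"claw":0.8}]'; python3 - <<'E'
from h import *
p,W,i=cloud("wrist");cv2.imwrite("pics/w5.png",p[:,:,::-1])
for n in("round_pot",):
    for o in outline_of("wrist",n)[:1]: 
        q=W[o["pixels"]];zt=np.nanpercentile(q[:,2],95);k=q[q[:,2]>zt-5];k=k[np.abs(k[:,2]-50)<5];print(n,o["score"],zt,rect(k[:,:2])[1:],np.median(k,0))
to(584.3,39.2,36,9.6)
E
```

```text
t: 23.45
tool_pos: [585.3, 39.3, 141.9]
orientation: [-0.0, 0.646, 0.763, -0.0]
contact_force: [0.2, 0.3, -0.3]
finger_gap: 0.799
finger_force: 0.0
round_pot 0.95 51.32922835411525 (array([584.8,  40.9]), array([44.8, 45. ]), 60.4) [584.59509565  41.97374031  50.35799014]
shift cm [ 0.03 -0.19 10.71] turn [ 0.002  0.    -0.001] ang 9.5 gap 0.81 F [0.5 0.6 0. ] t 23.6 pos [586.   39.3 143.1]
```

View pics/w5.png

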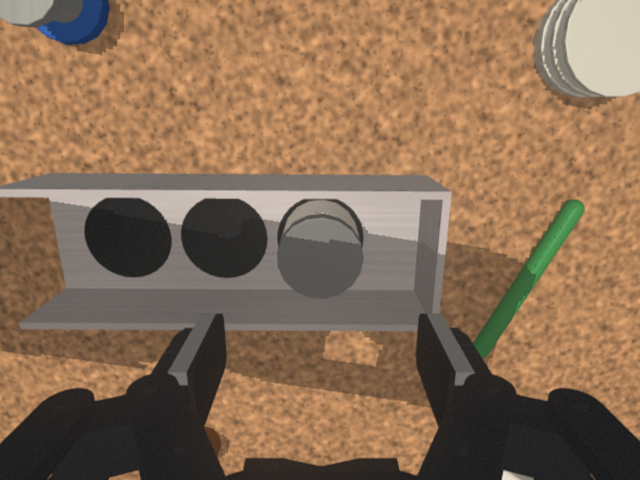

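The wrist view shows the rack squared with the fingers: discs at (128,237) and (224,237), pot lid at (320,255), free space behind it.

```bash
python3 - <<'E'
from h import *
i=camera_info("wrist")
P=plane(i,[(128,237),(224,237)],6);print(P, P[1]*2-P[0])
to(584.8,40.2,36.5,9.6)
E
python3 -m handwheel '[{"delta_pos":[0.1,-0.05,1],"rotation":[0,0,0],"claw":0.8},{"delta_pos":[0,0,2],"rotation":[0,0,0],"claw":0.8},{"delta_pos":[0,0,2],"rotation":[0,0,0],"claw":0.8},{"delta_pos":[0,0,1],"rotation":[0,0,0],"claw":0.8},{"delta_pos":[0,0,0],"rotation":[0,0,0],"claw":0.8},{"delta_pos":[0,0,0],"rotation":[0,0,0],"claw":0.8},{"delta_pos":[0,0,0],"rotation":[0,0,0],"claw":0.8}]'; python3 -c "
from h import *
to(584.8,40.2,36.5,9.6)"
```

```text
[[467.141631    18.36900695]
 [526.70829228  28.31779392]] [586.27495356  38.26658089]
shift cm [ 0.12 -0.12 10.66] turn [ 0.002  0.    -0.001] ang 9.5 gap 0.81 F [0.5 0.6 0. ] t 23.6 pos [586.   39.3 143.1]
t: 24.42
tool_pos: [585.5, 40.2, 83.2]
orientation: [0.001, 0.646, 0.763, 0.001]
contact_force: [-0.4, -0.1, 0.3]
finger_gap: 0.799
finger_force: 0.0
shift cm [ 0.02 -0.08  4.67] turn [ 0.002  0.    -0.002] ang 9.5 gap 0.8 F [-0.4 -0.1  0.3] t 24.4 pos [585.5  40.2  83.2]
```

```bash
python3 -m handwheel '[{"delta_pos":[0,-0.05,1.2],"rotation":[0,0,0],"claw":0.8},{"delta_pos":[0,0,1.5],"rotation":[0,0,0],"claw":0.8},{"delta_pos":[0,0,1.5],"rotation":[0,0,0],"claw":0.8},{"delta_pos":[0,0,0.4],"rotation":[0,0,0],"claw":0.8},{"delta_pos":[0,0,0],"rotation":[0,0,0],"claw":0.8},{"delta_pos":[0,0,0],"rotation":[0,0,0],"claw":0.8},{"delta_pos":[0,0,0],"rotation":[0,0,0],"claw":0.3},{"delta_pos":[0,0,0],"rotation":[0,0,0],"claw":0.3},{"delta_pos":[0,0,0],"rotation":[0,0,0],"claw":0.3},{"delta_pos":[0,0,0],"rotation":[0,0,0],"claw":0.3},{"delta_pos":[0,0,0],"rotation":[0,0,0],"claw":0.3}]' 40; python3 -c "
from h import *
to(387,-282.3,150)"
```

```text
t: 25.8
tool_pos: [585.0, 40.1, 37.1]
orientation: [0.001, 0.646, 0.763, 0.0]
contact_force: [0.4, 0.1, 5.2]
finger_gap: 0.529
finger_force: 41.3
shift cm [-28.53 -24.84 -11.31] turn [ 0.002  0.    -0.   ] ang 9.5 gap 0.53 F [0.4 0.1 5.2] t 25.8 pos [585.   40.1  37.1]
```

```bash
python3 -m handwheel '[{"delta_pos":[0,0,-1],"rotation":[0,0,0],"claw":0.3},{"delta_pos":[0,0,-2.5],"rotation":[0,0,0],"claw":0.3},{"delta_pos":[0,0,-2.5],"rotation":[0,0,0],"claw":0.3},{"delta_pos":[0,0,-2],"rotation":[0,0,0],"claw":0.3},{"delta_pos":[-1,-0.85,0],"rotation":[0,0,0],"claw":0.3},{"delta_pos":[-1.9,-1.65,0],"rotation":[0,0,0],"claw":0.3},{"delta_pos":[-1.9,-1.65,0],"rotation":[0,0,0],"claw":0.3},{"delta_pos":[-1.9,-1.65,0],"rotation":[0,0,0],"claw":0.3},{"delta_pos":[-1.9,-1.65,0],"rotation":[0,0,0],"claw":0.3},{"delta_pos":[-1.9,-1.65,0],"rotation":[0,0,0],"claw":0.3},{"delta_pos":[-1.9,-1.65,0],"rotation":[0,0,0],"claw":0.3},{"delta_pos":[-1.9,-1.65,0],"rotation":[0,0,0],"claw":0.3},{"delta_pos":[-1.9,-1.65,0],"rotation":[0,0,0],"claw":0.3},{"delta_pos":[-1.9,-1.65,0],"rotation":[0,0,0],"claw":0.3},{"delta_pos":[-1.9,-1.65,0],"rotation":[0,0,0],"claw":0.3},{"delta_pos":[-1.9,-1.65,0],"rotation":[0,0,0],"claw":0.3},{"delta_pos":[-1.9,-1.65,0],"rotation":[0,0,0],"claw":0.3},{"delta_pos":[-1.9,-1.65,0],"rotation":[0,0,0],"claw":0.3},{"delta_pos":[-1.9,-1.65,0],"rotation":[0,0,0],"claw":0.3},{"delta_pos":[-0.9,-0.9,0],"rotation":[0,0,0],"claw":0.3}]'; python3 - <<'E'
from h import *
to(387,-282.3,52,9.6)
p,W,i=cloud("wrist");cv2.imwrite("pics/w6.png",p[:,:,::-1])
W2=W.copy();m=(p.mean(2)<80)&(np.abs(W[:,:,2]-22)<4)
c,l,st,ce=cv2.connectedComponentsWithStats(m.astype(np.uint8));j=1+st[1:,4].argmax();q=W[l==j];print(rect(q[:,:2]),ce[j])
E
```

```text
t: 28.3
tool_pos: [384.3, -282.3, 115.1]
orientation: [-0.001, 0.647, 0.763, 0.0]
contact_force: [0.2, 0.0, -0.4]
finger_gap: 0.526
finger_force: 41.0
shift cm [-0.05  0.27  6.31] turn [-0.002 -0.002 -0.003] ang 9.4 gap 0.53 F [ 0.2  0.  -0.4] t 28.3 pos [ 384.3 -282.3  115.1]
([[351.8999938964844, -251.0], [355.5, -300.8999938964844], [422.3999938964844, -296.0], [418.79998779296875, -246.10000610351562]], array([ 387.1, -273.5]), array([67.1, 50.1]), 4.2) [328.57431629 240.91253798]
```

View pics/w6.png

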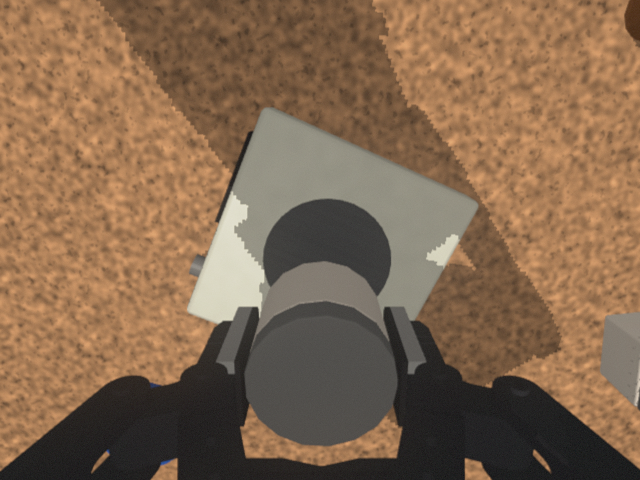

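The pot hangs upright over the plate, with the disc at (328,250) showing behind it; disc centre is (387,-282).

```bash
python3 -m handwheel '[{"delta_pos":[0,0.1,1],"rotation":[0,0,0],"claw":0.3},{"delta_pos":[0,0,2],"rotation":[0,0,0],"claw":0.3},{"delta_pos":[0,0,1.5],"rotation":[0,0,0],"claw":0.3},{"delta_pos":[0,0,0],"rotation":[0,0,0],"claw":0.3},{"delta_pos":[0,0,0],"rotation":[0,0,0],"claw":0.3},{"delta_pos":[0,0,0],"rotation":[0,0,0],"claw":0.3}]'; python3 -c "
from h import *
to(387,-282,53.1)"
```

```text
t: 29.1
tool_pos: [387.8, -282.3, 72.0]
orientation: [0.001, 0.646, 0.763, -0.0]
contact_force: [-0.7, 0.3, -0.8]
finger_gap: 0.529
finger_force: 41.0
shift cm [ 0.04 -0.08  1.89] turn [ 0.001  0.001 -0.   ] ang 9.5 gap 0.53 F [-0.7  0.3 -0.8] t 29.1 pos [ 387.8 -282.3   72. ]
```

```bash
python3 -m handwheel '[{"delta_pos":[0,-0.1,1],"rotation":[0,0,0],"claw":0.3},{"delta_pos":[0,0,0.6],"rotation":[0,0,0],"claw":0.3},{"delta_pos":[0,0,0.35],"rotation":[0,0,0],"claw":0.3},{"delta_pos":[0,0,0],"rotation":[0,0,0],"claw":0.3},{"delta_pos":[0,0,0],"rotation":[0,0,0],"claw":0.3},{"delta_pos":[0,0,0],"rotation":[0,0,0],"claw":0.3}]'; python3 -c "
from h import *
to(387,-282,53.1)"
```

```text
t: 29.85
tool_pos: [385.8, -281.7, 53.1]
orientation: [-0.001, 0.646, 0.763, -0.0]
contact_force: [-5.4, 4.3, 13.8]
finger_gap: 0.523
finger_force: 42.1
shift cm [-0.05  0.12  0.  ] turn [-0.002 -0.002 -0.   ] ang 9.5 gap 0.52 F [-5.4  4.3 13.8] t 29.9 pos [ 385.8 -281.7   53.1]
```

```bash
python3 -m handwheel '[{"delta_pos":[0,0,0],"rotation":[0,0,0],"claw":0.8},{"delta_pos":[0,0,0],"rotation":[0,0,0],"claw":0.8},{"delta_pos":[0,0,0],"rotation":[0,0,0],"claw":0.8},{"delta_pos":[0,0,0],"rotation":[0,0,0],"claw":0.8},{"delta_pos":[0,0,0],"rotation":[0,0,0],"claw":0.8},{"delta_pos":[0,0,-1],"rotation":[0,0,0],"claw":0.8},{"delta_pos":[0,0,-2.5],"rotation":[0,0,0],"claw":0.8},{"delta_pos":[0,0,-2.5],"rotation":[0,0,0],"claw":0.8},{"delta_pos":[0,0,-2.5],"rotation":[0,0,0],"claw":0.8},{"delta_pos":[0,0,0],"rotation":[0,0,0],"claw":0.8},{"delta_pos":[0,0,0],"rotation":[0,0,0],"claw":0.8}]'; python3 - <<'E'
from h import *
to(586.5,-310.8,140,14.9)
p,W,i=cloud("wrist")
for n in("round_pot","square_pot"):
    for o in outline_of("wrist",n)[:1]: 
        q=W[o["pixels"]];zt=np.nanpercentile(q[:,2],95);k=q[q[:,2]>zt-4];print(n,o["score"],zt,rect(k[:,:2])[1:],np.median(k,0))
E
```

```text
t: 31.22
tool_pos: [385.9, -281.7, 136.4]
orientation: [-0.0, 0.646, 0.763, 0.0]
contact_force: [-0.9, -0.5, 0.6]
finger_gap: 0.799
finger_force: 0.0
shift cm [-6.19 19.3  -0.37] turn [-0.    -0.    -0.094] ang 9.5 gap 0.8 F [-0.9 -0.5  0.6] t 31.2 pos [ 385.9 -281.7  136.4]
round_pot 0.59 67.33885990544194 (array([ 385.8, -280.9]), array([45.2, 45. ]), 42.7) [ 385.72213849 -280.02698829   66.3800568 ]
square_pot 0.72 44.443903406673165 (array([ 571.2, -314.4]), array([13.4, 43.2]), 20.4) [ 570.22053074 -314.51009117   43.80305597]
```

```bash
python3 -m handwheel '[{"delta_pos":[-0.6,1.3,-0.4],"rotation":[0,0,0],"claw":0.8},{"delta_pos":[-0.7,2.25,0],"rotation":[0,0,0],"claw":0.8},{"delta_pos":[-0.7,2.25,0],"rotation":[0,0,0],"claw":0.8},{"delta_pos":[-0.7,2.25,0],"rotation":[0,0,0],"claw":0.8},{"delta_pos":[-0.7,2.25,0],"rotation":[0,0,0],"claw":0.8},{"delta_pos":[-0.7,2.25,0],"rotation":[0,0,0],"claw":0.8},{"delta_pos":[-0.7,2.25,0],"rotation":[0,0,0],"claw":0.8},{"delta_pos":[-0.7,2.25,0],"rotation":[0,0,0],"claw":0.8},{"delta_pos":[-0.7,2.25,0],"rotation":[0,0,0],"claw":0.8},{"delta_pos":[0,0,0],"rotation":[0,0,-0.094],"claw":0.8},{"delta_pos":[0,0,0],"rotation":[0,0,0],"claw":0.8},{"delta_pos":[0,0,0],"rotation":[0,0,0],"claw":0.8}]'; python3 - <<'E'
from h import *
to(586.5,-310.8,31,14.9)
p,W,i=cloud("wrist");cv2.imwrite("pics/w7.png",p[:,:,::-1])
for n in("square_pot",):
    for o in outline_of("wrist",n)[:1]: 
        q=W[o["pixels"]];zt=np.nanpercentile(q[:,2],95);k=q[q[:,2]>zt-4];print(n,o["score"],zt,rect(k[:,:2])[1:],np.median(k,0))
E
```

```text
t: 32.88
tool_pos: [586.9, -311.2, 140.3]
orientation: [-0.0, 0.61, 0.792, 0.0]
contact_force: [0.5, 0.3, -0.5]
finger_gap: 0.798
finger_force: 0.0
shift cm [ 0.04 -0.03 10.93] turn [-0.    -0.001 -0.001] ang 14.8 gap 0.8 F [ 0.5  0.3 -0.5] t 32.9 pos [ 586.9 -311.2  140.3]
square_pot 0.78 45.31252619812242 (array([ 586.9, -310.1]), array([42.1, 42.2]), 15.9) [ 586.64126754 -308.70053163   44.30186359]
```

View pics/w7.png

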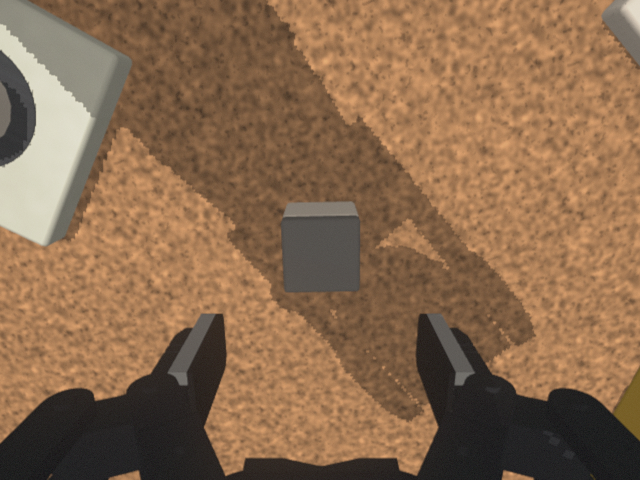

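The square pot at (321,250) is square to and centred between the fingers. I descend to TCP z = 31 and grip.

```bash
python3 -m handwheel '[{"delta_pos":[0.1,0,1],"rotation":[0,0,-0.015],"claw":0.8},{"delta_pos":[0,0,2],"rotation":[0,0,0],"claw":0.8},{"delta_pos":[0,0,2],"rotation":[0,0,0],"claw":0.8},{"delta_pos":[0,0,2],"rotation":[0,0,0],"claw":0.8},{"delta_pos":[0,0,2],"rotation":[0,0,0],"claw":0.8},{"delta_pos":[0,0,1],"rotation":[0,0,0],"claw":0.8},{"delta_pos":[0,0,0.8],"rotation":[0,0,0],"claw":0.8},{"delta_pos":[0,0,0],"rotation":[0,0,0],"claw":0.8},{"delta_pos":[0,0,0],"rotation":[0,0,0],"claw":0.8},{"delta_pos":[0,0,0],"rotation":[0,0,0],"claw":0.3},{"delta_pos":[0,0,0],"rotation":[0,0,0],"claw":0.3},{"delta_pos":[0,0,0],"rotation":[0,0,0],"claw":0.3},{"delta_pos":[0,0,0],"rotation":[0,0,0],"claw":0.3},{"delta_pos":[0,0,0],"rotation":[0,0,0],"claw":0.3}]' 40; python3 -c "
from h import *
to(585.5,39.2,140,9.6)"
```

```text
t: 34.72
tool_pos: [587.3, -310.8, 33.8]
orientation: [0.001, 0.603, 0.797, 0.0]
contact_force: [-1.0, -0.5, 4.2]
finger_gap: 0.482
finger_force: 42.4
shift cm [ 33.72   9.35 -10.65] turn [0.001 0.001 0.107] ang 15.8 gap 0.48 F [-1.  -0.5  4.2] t 34.7 pos [ 587.3 -310.8   33.8]
```

```bash
python3 -m handwheel '[{"delta_pos":[0,0,-1],"rotation":[0,0,0],"claw":0.3},{"delta_pos":[0,0,-2.5],"rotation":[0,0,0],"claw":0.3},{"delta_pos":[0,0,-3],"rotation":[0,0,0],"claw":0.3},{"delta_pos":[0,0,-3],"rotation":[0,0,0],"claw":0.3},{"delta_pos":[1.2,0.35,0],"rotation":[0,0,0],"claw":0.3},{"delta_pos":[2.5,0.7,0],"rotation":[0,0,0],"claw":0.3},{"delta_pos":[2.5,0.7,0],"rotation":[0,0,0],"claw":0.3},{"delta_pos":[2.5,0.7,0],"rotation":[0,0,0],"claw":0.3},{"delta_pos":[2.5,0.7,0],"rotation":[0,0,0],"claw":0.3},{"delta_pos":[2.5,0.7,0],"rotation":[0,0,0],"claw":0.3},{"delta_pos":[2.5,0.7,0],"rotation":[0,0,0],"claw":0.3},{"delta_pos":[2.5,0.7,0],"rotation":[0,0,0],"claw":0.3},{"delta_pos":[2.5,0.7,0],"rotation":[0,0,0],"claw":0.3},{"delta_pos":[2.5,0.7,0],"rotation":[0,0,0],"claw":0.3},{"delta_pos":[2.5,0.7,0],"rotation":[0,0,0],"claw":0.3},{"delta_pos":[2.5,0.7,0],"rotation":[0,0,0],"claw":0.3},{"delta_pos":[2.5,0.7,0],"rotation":[0,0,0],"claw":0.3},{"delta_pos":[2.5,0.6,0],"rotation":[0,0,0],"claw":0.3},{"delta_pos":[0,0,0],"rotation":[0,0,0.107],"claw":0.3},{"delta_pos":[0,0,0],"rotation":[0,0,0],"claw":0.3}]'; python3 -c "
from h import *
to(585.5,39.2,40,9.6)"
```

```text
t: 37.22
tool_pos: [584.0, 41.1, 127.1]
orientation: [-0.001, 0.644, 0.765, -0.0]
contact_force: [-0.0, 0.1, -0.3]
finger_gap: 0.482
finger_force: 41.8
shift cm [-0.21  0.13  8.71] turn [-0.001 -0.     0.004] ang 9.8 gap 0.48 F [-0.   0.1 -0.3] t 37.2 pos [584.   41.1 127.1]
```

```bash
python3 -m handwheel '[{"delta_pos":[-0.15,0.05,1],"rotation":[0,0,0],"claw":0.3},{"delta_pos":[0,0,2],"rotation":[0,0,0],"claw":0.3},{"delta_pos":[0,0,2],"rotation":[0,0,0],"claw":0.3},{"delta_pos":[0,0,1],"rotation":[0,0,0],"claw":0.3},{"delta_pos":[0,0,0],"rotation":[0,0,0],"claw":0.3},{"delta_pos":[0,0,0],"rotation":[0,0,0],"claw":0.3},{"delta_pos":[0,0,0],"rotation":[0,0,0],"claw":0.3}]'; python3 -c "
from h import *
to(585.5,39.2,40,9.6)"
```

```text
t: 38.1
tool_pos: [586.6, 38.0, 68.8]
orientation: [0.001, 0.645, 0.764, 0.001]
contact_force: [-0.0, -0.2, -0.3]
finger_gap: 0.487
finger_force: 41.8
shift cm [ 0.14 -0.1   2.88] turn [0.002 0.    0.   ] ang 9.6 gap 0.49 F [-0.  -0.2 -0.3] t 38.1 pos [586.6  38.   68.8]
```

```bash
python3 -m handwheel '[{"delta_pos":[0.1,-0.1,1],"rotation":[0,0,0],"claw":0.3},{"delta_pos":[0,0,1],"rotation":[0,0,0],"claw":0.3},{"delta_pos":[0,0,0.6],"rotation":[0,0,0],"claw":0.3},{"delta_pos":[0,0,0.25],"rotation":[0,0,0],"claw":0.3},{"delta_pos":[0,0,0],"rotation":[0,0,0],"claw":0.3},{"delta_pos":[0,0,0],"rotation":[0,0,0],"claw":0.3},{"delta_pos":[0,0,0],"rotation":[0,0,0],"claw":0.3}]'; python3 -c "
from h import *
to(585.5,39.2,40,9.6)"
```

```text
t: 38.98
tool_pos: [584.4, 38.9, 39.8]
orientation: [-0.0, 0.645, 0.764, -0.0]
contact_force: [-2.0, -0.2, 4.9]
finger_gap: 0.484
finger_force: 42.3
shift cm [ 0.01  0.11 -0.02] turn [-0.001 -0.     0.001] ang 9.6 gap 0.48 F [-2.  -0.2  4.9] t 39.0 pos [584.4  38.9  39.8]
```

```bash
python3 -m handwheel '[{"delta_pos":[0,0,0],"rotation":[0,0,0],"claw":0.75},{"delta_pos":[0,0,0],"rotation":[0,0,0],"claw":0.75},{"delta_pos":[0,0,0],"rotation":[0,0,0],"claw":0.75},{"delta_pos":[0,0,0],"rotation":[0,0,0],"claw":0.75},{"delta_pos":[0,0,0],"rotation":[0,0,0],"claw":0.75},{"delta_pos":[0,0,-1],"rotation":[0,0,0],"claw":0.75},{"delta_pos":[0,0,-2.5],"rotation":[0,0,0],"claw":0.75},{"delta_pos":[0,0,-3],"rotation":[0,0,0],"claw":0.75},{"delta_pos":[0,0,-3],"rotation":[0,0,0],"claw":0.75},{"delta_pos":[0,0,-3],"rotation":[0,0,0],"claw":0.75},{"delta_pos":[0,0,-2.5],"rotation":[0,0,0],"claw":0.75},{"delta_pos":[0,0,0],"rotation":[0,0,0],"claw":0.75},{"delta_pos":[0,0,0],"rotation":[0,0,0],"claw":0.75}]'; python3 - <<'E'
from h import *
to(527.6,271.4,190,99.6)
p,W,i=cloud("wrist");cv2.imwrite("pics/w8.png",p[:,:,::-1])
for n in("square_pot",):
    for o in outline_of("wrist",n)[:1]: 
        q=W[o["pixels"]];zt=np.nanpercentile(q[:,2],95);k=q[q[:,2]>zt-4];print(n,o["score"],zt,rect(k[:,:2])[1:],np.median(k,0))
E
```

```text
t: 40.6
tool_pos: [584.0, 38.9, 188.6]
orientation: [-0.0, 0.645, 0.764, -0.0]
contact_force: [0.4, -0.3, 0.4]
finger_gap: 0.751
finger_force: 0.0
shift cm [23.87 -1.67 -0.13] turn [-1.00e-03 -1.00e-03 -1.57e+00] ang 9.6 gap 0.75 F [ 0.4 -0.3  0.4] t 40.6 pos [584.   38.9 188.6]
square_pot 0.88 51.35160156657348 (array([584.5,  39.7]), array([42. , 41.9]), 9.8) [584.29853957  40.72816144  50.31768837]
```

View pics/w8.png

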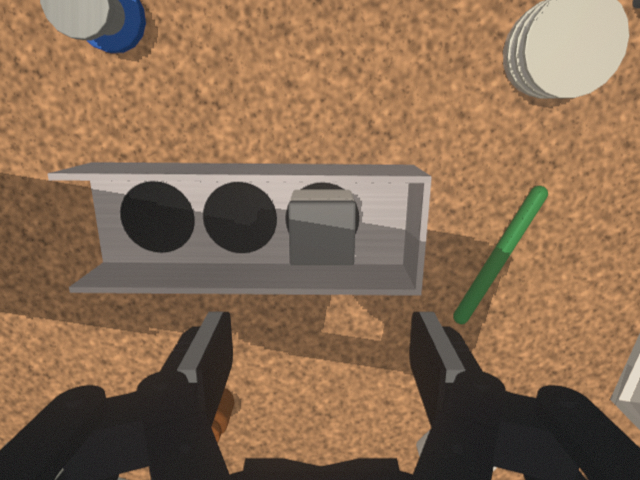

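The square pot sits on the back disc (323,230) of the rack. Now turning back and going to the square bottle in the tray.

```bash
python3 -m handwheel '[{"delta_pos":[0,0,0],"rotation":[0,0,-0.143],"claw":0.65},{"delta_pos":[0,0,0],"rotation":[0,0,-0.143],"claw":0.65},{"delta_pos":[0,0,0],"rotation":[0,0,-0.143],"claw":0.65},{"delta_pos":[0,0,0],"rotation":[0,0,-0.143],"claw":0.65},{"delta_pos":[0,0,0],"rotation":[0,0,-0.143],"claw":0.65},{"delta_pos":[0,0,0],"rotation":[0,0,-0.143],"claw":0.65},{"delta_pos":[0,0,0],"rotation":[0,0,-0.143],"claw":0.65},{"delta_pos":[0,0,0],"rotation":[0,0,-0.143],"claw":0.65},{"delta_pos":[0,0,0],"rotation":[0,0,-0.143],"claw":0.65},{"delta_pos":[0,0,0],"rotation":[0,0,-0.143],"claw":0.65},{"delta_pos":[0,0,0],"rotation":[0,0,-0.14],"claw":0.65}]'; python3 -m handwheel '[{"delta_pos":[0.15,1.4,0],"rotation":[0,0,0],"claw":0.65},{"delta_pos":[0.17,2.5,0],"rotation":[0,0,0],"claw":0.65},{"delta_pos":[0.17,2.5,0],"rotation":[0,0,0],"claw":0.65},{"delta_pos":[0.17,2.5,0],"rotation":[0,0,0],"claw":0.65},{"delta_pos":[0.17,2.5,0],"rotation":[0,0,0],"claw":0.65},{"delta_pos":[0.17,2.5,0],"rotation":[0,0,0],"claw":0.65},{"delta_pos":[0.17,2.5,0],"rotation":[0,0,0],"claw":0.65},{"delta_pos":[0.17,2.5,0],"rotation":[0,0,0],"claw":0.65},{"delta_pos":[0.17,2.5,0],"rotation":[0,0,0],"claw":0.65},{"delta_pos":[0.17,2.5,0],"rotation":[0,0,0],"claw":0.65},{"delta_pos":[0,0,1.5],"rotation":[0,0,0],"claw":0.65},{"delta_pos":[0,0,1.5],"rotation":[0,0,0],"claw":0.65},{"delta_pos":[0,0,0],"rotation":[0,0,0],"claw":0.65},{"delta_pos":[0,0,0],"rotation":[0,0,0],"claw":0.65},{"delta_pos":[0,0,0],"rotation":[0,0,0],"claw":0.65}]'; python3 - <<'E'
from h import *
to(527.6,271.4,112.5,99.6)
p,W,i=cloud("wrist")
for n in("square_bottle",):
    for o in outline_of("wrist",n)[:1]: 
        q=W[o["pixels"]];zt=np.nanpercentile(q[:,2],95);k=q[q[:,2]>zt-8];print(n,o["score"],zt,rect(k[:,:2])[1:],np.median(k,0))
E
```

```text
t: 42.08
tool_pos: [583.6, 38.8, 187.5]
orientation: [-0.002, -0.086, 0.996, 0.0]
contact_force: [-0.0, 0.5, -1.5]
finger_gap: 0.649
finger_force: 0.0
t: 43.95
tool_pos: [528.9, 271.4, 159.9]
orientation: [0.001, -0.083, 0.997, 0.0]
contact_force: [0.0, -0.4, 0.4]
finger_gap: 0.651
finger_force: 0.0
shift cm [0.14 0.02 4.74] turn [ 0.     0.001 -0.001] ang 99.5 gap 0.65 F [ 0.  -0.4  0.4] t 44.0 pos [528.9 271.4 159.9]
square_bottle 0.62 120.92241766352984 (array([526.9, 272.2]), array([33.4, 33.1]), 12.1) [525.4232205  271.95245941 120.17781329]
```

```bash
python3 -m handwheel '[{"delta_pos":[0.17,0,1],"rotation":[0,0,0],"claw":0.65},{"delta_pos":[0,0.05,1.5],"rotation":[0,0,0],"claw":0.65},{"delta_pos":[0,0,1.5],"rotation":[0,0,0],"claw":0.65},{"delta_pos":[0,0,0.7],"rotation":[0,0,0],"claw":0.65},{"delta_pos":[0,0,0],"rotation":[0,0,0],"claw":0.65},{"delta_pos":[0,0,0],"rotation":[0,0,0],"claw":0.65},{"delta_pos":[0,0,0],"rotation":[0,0,0],"claw":0.2},{"delta_pos":[0,0,0],"rotation":[0,0,0],"claw":0.2},{"delta_pos":[0,0,0],"rotation":[0,0,0],"claw":0.2},{"delta_pos":[0,0,0],"rotation":[0,0,0],"claw":0.2},{"delta_pos":[0,0,0],"rotation":[0,0,0],"claw":0.2}]' 50; python3 -c "
from h import *
to(526.3,28,200)"
```

```text
t: 45.42
tool_pos: [527.3, 272.2, 113.3]
orientation: [0.001, -0.083, 0.997, 0.0]
contact_force: [0.8, 0.3, 5.0]
finger_gap: 0.38
finger_force: 50.0
shift cm [  4.15 -24.06  -8.69] turn [ 0.     0.002 -0.   ] ang 99.6 gap 0.38 F [0.8 0.3 5. ] t 45.4 pos [527.3 272.2 113.3]
```

```bash
python3 -m handwheel '[{"delta_pos":[0,0,-1],"rotation":[0,0,0],"claw":0.2},{"delta_pos":[0,0,-2.5],"rotation":[0,0,0],"claw":0.2},{"delta_pos":[0,0,-2.5],"rotation":[0,0,0],"claw":0.2},{"delta_pos":[0,0,-2.5],"rotation":[0,0,0],"claw":0.2},{"delta_pos":[0.2,-1.2,0],"rotation":[0,0,0],"claw":0.2},{"delta_pos":[0.4,-2.4,0],"rotation":[0,0,0],"claw":0.2},{"delta_pos":[0.4,-2.4,0],"rotation":[0,0,0],"claw":0.2},{"delta_pos":[0.4,-2.4,0],"rotation":[0,0,0],"claw":0.2},{"delta_pos":[0.4,-2.4,0],"rotation":[0,0,0],"claw":0.2},{"delta_pos":[0.4,-2.4,0],"rotation":[0,0,0],"claw":0.2},{"delta_pos":[0.4,-2.4,0],"rotation":[0,0,0],"claw":0.2},{"delta_pos":[0.4,-2.4,0],"rotation":[0,0,0],"claw":0.2},{"delta_pos":[0.4,-2.4,0],"rotation":[0,0,0],"claw":0.2},{"delta_pos":[0.4,-2.4,0],"rotation":[0,0,0],"claw":0.2},{"delta_pos":[0.35,-1.3,0],"rotation":[0,0,0],"claw":0.2},{"delta_pos":[0,0,1],"rotation":[0,0,0],"claw":0.2},{"delta_pos":[0,0,1],"rotation":[0,0,0],"claw":0.2},{"delta_pos":[0,0,0],"rotation":[0,0,0],"claw":0.2},{"delta_pos":[0,0,0],"rotation":[0,0,0],"claw":0.2},{"delta_pos":[0,0,0],"rotation":[0,0,0],"claw":0.2}]'; python3 -c "
from h import *
to(526.3,28,115.3)"
```

```text
t: 47.92
tool_pos: [526.1, 27.7, 177.7]
orientation: [0.0, -0.084, 0.996, -0.0]
contact_force: [-0.4, 0.2, -1.5]
finger_gap: 0.377
finger_force: 49.9
shift cm [-0.02  0.03  6.24] turn [-0.     0.001  0.   ] ang 99.6 gap 0.38 F [-0.4  0.2 -1.5] t 47.9 pos [526.1  27.7 177.7]
```

```bash
python3 -m handwheel '[{"delta_pos":[0,0,1],"rotation":[0,0,0],"claw":0.2},{"delta_pos":[0,0,2],"rotation":[0,0,0],"claw":0.2},{"delta_pos":[0,0,1.5],"rotation":[0,0,0],"claw":0.2},{"delta_pos":[0,0,0.8],"rotation":[0,0,0],"claw":0.2},{"delta_pos":[0,0,0],"rotation":[0,0,0],"claw":0.2},{"delta_pos":[0,0,0],"rotation":[0,0,0],"claw":0.2},{"delta_pos":[0,0,0],"rotation":[0,0,0],"claw":0.2}]'; python3 -c "
from h import *
to(526.3,28,115.3)"
```

```text
t: 48.8
tool_pos: [526.4, 27.3, 125.1]
orientation: [0.001, -0.084, 0.997, -0.0]
contact_force: [-0.7, -0.1, -1.0]
finger_gap: 0.384
finger_force: 49.9
shift cm [-0.    0.07  0.98] turn [-0.     0.002  0.   ] ang 99.6 gap 0.38 F [-0.7 -0.1 -1. ] t 48.8 pos [526.4  27.3 125.1]
```

```bash
python3 -m handwheel '[{"delta_pos":[0,0.05,0.6],"rotation":[0,0,0],"claw":0.2},{"delta_pos":[0,0,0.4],"rotation":[0,0,0],"claw":0.2},{"delta_pos":[0,0,0.05],"rotation":[0,0,0],"claw":0.2},{"delta_pos":[0,0,0],"rotation":[0,0,0],"claw":0.2},{"delta_pos":[0,0,0],"rotation":[0,0,0],"claw":0.2},{"delta_pos":[0,0,0],"rotation":[0,0,0],"claw":0.2}]'; python3 -c "
from h import *
to(526.3,28,115.3)"
```

```text
t: 49.55
tool_pos: [526.2, 27.9, 115.4]
orientation: [0.0, -0.084, 0.997, 0.0]
contact_force: [-3.8, 0.7, 6.0]
finger_gap: 0.384
finger_force: 50.7
shift cm [-0.01  0.    0.01] turn [-0.     0.001  0.   ] ang 99.6 gap 0.38 F [-3.8  0.7  6. ] t 49.5 pos [526.2  27.9 115.4]
```

Standing on the floor. Release and rise, then over to the round bottle.

```bash
python3 -m handwheel '[{"delta_pos":[0,0,0],"rotation":[0,0,0],"claw":0.65},{"delta_pos":[0,0,0],"rotation":[0,0,0],"claw":0.65},{"delta_pos":[0,0,0],"rotation":[0,0,0],"claw":0.65},{"delta_pos":[0,0,0],"rotation":[0,0,0],"claw":0.65},{"delta_pos":[0,0,-1],"rotation":[0,0,0],"claw":0.65},{"delta_pos":[0,0,-2.5],"rotation":[0,0,0],"claw":0.65},{"delta_pos":[0,0,-2.5],"rotation":[0,0,0],"claw":0.65},{"delta_pos":[0,0,-1.5],"rotation":[0,0,0],"claw":0.65},{"delta_pos":[0,0,0],"rotation":[0,0,0],"claw":0.65},{"delta_pos":[0,0,0],"rotation":[0,0,0],"claw":0.65}]'; python3 - <<'E'
from h import *
to(506.6,359,190,99.6)
p,W,i=cloud("wrist")
for n in("square_bottle",):
    for o in outline_of("wrist",n)[:1]: 
        q=W[o["pixels"]];zt=np.nanpercentile(q[:,2],95);k=q[q[:,2]>zt-8];print(n,o["score"],zt,rect(k[:,:2])[1:],np.median(k,0))
E
```

```text
t: 50.8
tool_pos: [525.0, 27.9, 188.0]
orientation: [-0.001, -0.083, 0.997, 0.0]
contact_force: [-0.2, -0.9, 1.0]
finger_gap: 0.649
finger_force: 0.0
shift cm [-3.7  32.96 -0.2 ] turn [ 0.    -0.001 -0.   ] ang 99.6 gap 0.65 F [-0.2 -0.9  1. ] t 50.8 pos [525.   27.9 188. ]
square_bottle 0.75 122.94126381401678 (array([526.4,  28. ]), array([33.4, 33.6]), 65.0) [524.96671097  27.88367446 122.17752278]
```

Square bottle back at (526.4, 28.0) against (525.8, 28.2) at the start.

```bash
python3 -m handwheel '[{"delta_pos":[0,1.5,0],"rotation":[0,0,0],"claw":0.65},{"delta_pos":[-0.28,2.5,0],"rotation":[0,0,0],"claw":0.65},{"delta_pos":[-0.28,2.5,0],"rotation":[0,0,0],"claw":0.65},{"delta_pos":[-0.28,2.5,0],"rotation":[0,0,0],"claw":0.65},{"delta_pos":[-0.28,2.5,0],"rotation":[0,0,0],"claw":0.65},{"delta_pos":[-0.28,2.5,0],"rotation":[0,0,0],"claw":0.65},{"delta_pos":[-0.28,2.5,0],"rotation":[0,0,0],"claw":0.65},{"delta_pos":[-0.28,2.5,0],"rotation":[0,0,0],"claw":0.65},{"delta_pos":[-0.28,2.5,0],"rotation":[0,0,0],"claw":0.65},{"delta_pos":[-0.28,2.5,0],"rotation":[0,0,0],"claw":0.65},{"delta_pos":[-0.28,2.5,0],"rotation":[0,0,0],"claw":0.65},{"delta_pos":[-0.28,2.5,0],"rotation":[0,0,0],"claw":0.65},{"delta_pos":[-0.28,2.5,0],"rotation":[0,0,0],"claw":0.65},{"delta_pos":[-0.28,1.5,0],"rotation":[0,0,0],"claw":0.65},{"delta_pos":[0,0,1],"rotation":[0,0,0],"claw":0.65},{"delta_pos":[0,0,0],"rotation":[0,0,0],"claw":0.65},{"delta_pos":[0,0,0],"rotation":[0,0,0],"claw":0.65},{"delta_pos":[0,0,0],"rotation":[0,0,0],"claw":0.65}]'; python3 - <<'E'
from h import *
to(506.6,359,135,99.6)
p,W,i=cloud("wrist")
for n in("round_bottle",):
    for o in outline_of("wrist",n)[:1]: 
        q=W[o["pixels"]];zt=np.nanpercentile(q[:,2],95);k=q[q[:,2]>zt-8];print(n,o["score"],zt,rect(k[:,:2])[1:],np.median(k,0))
E
```

```text
t: 53.15
tool_pos: [506.9, 358.7, 179.0]
orientation: [0.0, -0.083, 0.997, -0.0]
contact_force: [-0.3, -0.4, 0.3]
finger_gap: 0.654
finger_force: 0.0
shift cm [0.02 0.03 4.4 ] turn [-0.     0.    -0.001] ang 99.5 gap 0.65 F [-0.3 -0.4  0.3] t 53.1 pos [506.9 358.7 179. ]
round_bottle 0.94 142.9413490174075 (array([506.6, 359.4]), array([34. , 33.1]), 9.3) [504.96569581 359.14031585 142.19672066]
```

```bash
python3 -m handwheel '[{"delta_pos":[0,0.05,1],"rotation":[0,0,0],"claw":0.65},{"delta_pos":[0,0,1.5],"rotation":[0,0,0],"claw":0.65},{"delta_pos":[0,0,1.5],"rotation":[0,0,0],"claw":0.65},{"delta_pos":[0,0,0.4],"rotation":[0,0,0],"claw":0.65},{"delta_pos":[0,0,0],"rotation":[0,0,0],"claw":0.65},{"delta_pos":[0,0,0],"rotation":[0,0,0],"claw":0.65},{"delta_pos":[0,0,0],"rotation":[0,0,0],"claw":0.2},{"delta_pos":[0,0,0],"rotation":[0,0,0],"claw":0.2},{"delta_pos":[0,0,0],"rotation":[0,0,0],"claw":0.2},{"delta_pos":[0,0,0],"rotation":[0,0,0],"claw":0.2},{"delta_pos":[0,0,0],"rotation":[0,0,0],"claw":0.2}]' 50; python3 -c "
from h import *
to(466.8,18.5,200)"
```

```text
t: 54.62
tool_pos: [507.2, 360.1, 135.8]
orientation: [0.001, -0.084, 0.997, 0.0]
contact_force: [1.4, -1.3, 4.9]
finger_gap: 0.38
finger_force: 49.8
shift cm [  9.66 -33.01  -6.45] turn [ 0.     0.002 -0.   ] ang 99.6 gap 0.38 F [ 1.4 -1.3  4.9] t 54.6 pos [507.2 360.1 135.8]
```

```bash
python3 -m handwheel '[{"delta_pos":[0,0,-1],"rotation":[0,0,0],"claw":0.2},{"delta_pos":[0,0,-2.5],"rotation":[0,0,0],"claw":0.2},{"delta_pos":[0,0,-2.5],"rotation":[0,0,0],"claw":0.2},{"delta_pos":[0,0,-2],"rotation":[0,0,0],"claw":0.2},{"delta_pos":[0.6,-1.5,0],"rotation":[0,0,0],"claw":0.2},{"delta_pos":[0.75,-2.5,0],"rotation":[0,0,0],"claw":0.2},{"delta_pos":[0.75,-2.5,0],"rotation":[0,0,0],"claw":0.2},{"delta_pos":[0.75,-2.5,0],"rotation":[0,0,0],"claw":0.2},{"delta_pos":[0.75,-2.5,0],"rotation":[0,0,0],"claw":0.2},{"delta_pos":[0.75,-2.5,0],"rotation":[0,0,0],"claw":0.2},{"delta_pos":[0.75,-2.5,0],"rotation":[0,0,0],"claw":0.2},{"delta_pos":[0.75,-2.5,0],"rotation":[0,0,0],"claw":0.2},{"delta_pos":[0.75,-2.5,0],"rotation":[0,0,0],"claw":0.2},{"delta_pos":[0.75,-2.5,0],"rotation":[0,0,0],"claw":0.2},{"delta_pos":[0.75,-2.5,0],"rotation":[0,0,0],"claw":0.2},{"delta_pos":[0.75,-2.5,0],"rotation":[0,0,0],"claw":0.2},{"delta_pos":[0.75,-2.5,0],"rotation":[0,0,0],"claw":0.2},{"delta_pos":[0.1,-1.5,0],"rotation":[0,0,0],"claw":0.2},{"delta_pos":[0,0,0],"rotation":[0,0,0],"claw":0.2},{"delta_pos":[0,0,0],"rotation":[0,0,0],"claw":0.2}]'; python3 -c "
from h import *
to(466.8,18.5,137.8,99.6)"
```

```text
t: 57.12
tool_pos: [465.5, 18.7, 214.4]
orientation: [-0.0, -0.084, 0.997, 0.0]
contact_force: [0.6, 0.9, -1.6]
finger_gap: 0.38
finger_force: 49.9
shift cm [-0.12 -0.05  7.66] turn [ 0.001 -0.001 -0.   ] ang 99.6 gap 0.38 F [ 0.6  0.9 -1.6] t 57.1 pos [465.5  18.7 214.4]
```

```bash
python3 -m handwheel '[{"delta_pos":[-0.08,0,1],"rotation":[0,0,0],"claw":0.2},{"delta_pos":[0,0,2],"rotation":[0,0,0],"claw":0.2},{"delta_pos":[0,0,2],"rotation":[0,0,0],"claw":0.2},{"delta_pos":[0,0,1.5],"rotation":[0,0,0],"claw":0.2},{"delta_pos":[0,0,0],"rotation":[0,0,0],"claw":0.2},{"delta_pos":[0,0,0],"rotation":[0,0,0],"claw":0.2},{"delta_pos":[0,0,0],"rotation":[0,0,0],"claw":0.2}]'; python3 -c "
from h import *
to(466.8,18.5,137.8)"
```

```text
t: 58.0
tool_pos: [467.5, 18.3, 150.8]
orientation: [0.001, -0.084, 0.997, -0.0]
contact_force: [0.2, 0.3, -1.7]
finger_gap: 0.382
finger_force: 50.0
shift cm [0.06 0.03 1.3 ] turn [-0.001  0.002  0.   ] ang 99.6 gap 0.38 F [ 0.2  0.3 -1.7] t 58.0 pos [467.5  18.3 150.8]
```

```bash
python3 -m handwheel '[{"delta_pos":[0.05,0.03,0.7],"rotation":[0,0,0],"claw":0.2},{"delta_pos":[0,0,0.5],"rotation":[0,0,0],"claw":0.2},{"delta_pos":[0,0,0.15],"rotation":[0,0,0],"claw":0.2},{"delta_pos":[0,0,0],"rotation":[0,0,0],"claw":0.2},{"delta_pos":[0,0,0],"rotation":[0,0,0],"claw":0.2},{"delta_pos":[0,0,0],"rotation":[0,0,0],"claw":0.2}]'; python3 -c "
from h import *
to(466.8,18.5,137.8)"
```

```text
t: 58.75
tool_pos: [466.8, 18.5, 137.7]
orientation: [0.0, -0.084, 0.997, -0.0]
contact_force: [-1.9, 0.4, 6.8]
finger_gap: 0.385
finger_force: 50.9
shift cm [-0.   -0.   -0.01] turn [-0.     0.001  0.   ] ang 99.6 gap 0.39 F [-1.9  0.4  6.8] t 58.8 pos [466.8  18.5 137.7]
```

Standing. Release, rise and clear off toward the left to see the whole scene.

```bash
python3 -m handwheel '[{"delta_pos":[0,0,0],"rotation":[0,0,0],"claw":0.65},{"delta_pos":[0,0,0],"rotation":[0,0,0],"claw":0.65},{"delta_pos":[0,0,0],"rotation":[0,0,0],"claw":0.65},{"delta_pos":[0,0,0],"rotation":[0,0,0],"claw":0.65},{"delta_pos":[0,0,-1],"rotation":[0,0,0],"claw":0.65},{"delta_pos":[0,0,-2.5],"rotation":[0,0,0],"claw":0.65},{"delta_pos":[0,0,-2.5],"rotation":[0,0,0],"claw":0.65},{"delta_pos":[0,0,-2.5],"rotation":[0,0,0],"claw":0.65},{"delta_pos":[0,2.5,0],"rotation":[0,0,0],"claw":0.65},{"delta_pos":[0,2.5,0],"rotation":[0,0,0],"claw":0.65},{"delta_pos":[0,2.5,0],"rotation":[0,0,0],"claw":0.65},{"delta_pos":[0,2.5,0],"rotation":[0,0,0],"claw":0.65},{"delta_pos":[0,2.5,0],"rotation":[0,0,0],"claw":0.65},{"delta_pos":[0,2.5,0],"rotation":[0,0,0],"claw":0.65},{"delta_pos":[0,2.5,0],"rotation":[0,0,0],"claw":0.65},{"delta_pos":[0,2.5,0],"rotation":[0,0,0],"claw":0.65},{"delta_pos":[0,2.5,0],"rotation":[0,0,0],"claw":0.65},{"delta_pos":[0,2.5,0],"rotation":[0,0,0],"claw":0.65},{"delta_pos":[0,2.5,0],"rotation":[0,0,0],"claw":0.65},{"delta_pos":[0,0,0],"rotation":[0,0,0],"claw":0.65}]'; python3 - <<'E'
from h import *
p,W,i=cloud("top");cv2.imwrite("pics/t9.png",p[:,:,::-1])
for n in("round_bottle","square_bottle","square_pot","round_pot","warm_plate","vial","dish_stack","stage_clamp"):
    for o in outline_of("top",n)[:1]: 
        q=W[o["pixels"]];zt=np.nanpercentile(q[:,2],95);k=q[q[:,2]>zt-8];print(n,round(o["score"],2),round(zt,1),rect(k[:,:2])[1:])
E
```

```text
t: 61.25
tool_pos: [420.2, 291.0, 222.0]
orientation: [0.0, -0.085, 0.996, 0.0]
contact_force: [-1.3, -0.1, 0.6]
finger_gap: 0.652
finger_force: 0.0
round_bottle 0.96 146.2 (array([467.1,  17.4]), array([32.1, 32.7]), 13.1)
square_bottle 0.67 124.0 (array([526.7,  27.1]), array([32.4, 31.8]), 0.4)
round_pot 0.84 68.7 (array([ 385.2, -281. ]), array([44. , 41.7]), 89.8)
warm_plate 0.6 25.2 (array([ 385.6, -281.5]), array([120.7, 124.9]), 75.4)
vial 0.49 46.4 (array([ 524.3, -135.7]), array([19.5, 20. ]), 43.9)
dish_stack 0.6 39.1 (array([712.4, 173.1]), array([58.1, 59.5]), 69.6)
stage_clamp 0.93 48.9 (array([429.4, 144.7]), array([35.2, 35.3]), 23.9)
```

View pics/t9.png

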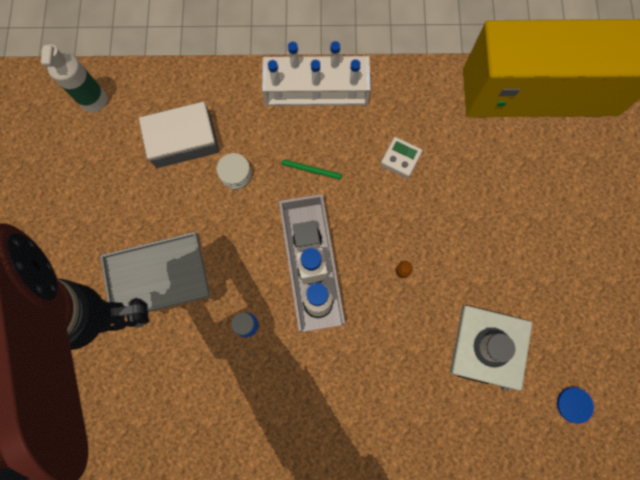

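The picture shows everything in place: round bottle at (317,295), square bottle at (311,260), square pot at (306,234), round pot centred on the disc at (495,347), bystanders unmoved, arm clear.

```bash
python3 -c "
from workcell import *
print(hand_in())"
```

```text
the job is handed in; nothing more can be done
None
```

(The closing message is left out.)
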